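# Interlock channel sections in the sloping stock cradle

## Task

Stack the two loose aluminium channels in the sloping cradle so that they interlock with the one already there: first set the blue-taped one, open side up, flat in the empty upper bay with its lower edge up against the dark middle strip, then set the orange-taped one, open side down, across the pair so that one of its flanges stands in each trough. Do not drop them: lower each parallel to the sloping deck and keep hold until it is practically seated. Leave the channel already in the cradle where it lies, and the other things on the bench alone.

Things in the scene. Friction and masses are not known exactly. Their poses are not given: they have to be found in the camera images.
- deck: Plywood deck of the cradle, 203 x 176 mm, fixed at a place and heading that vary, sloping at 30 degrees. Origin on its surface, 75 mm above the bench, under the dark middle strip's centre; x points up the slope, y level across it, z along its normal. Channels lie on z = 0. Surface from x = -93 to +110 mm, open at the top. Side cheeks at |y| 80 to 88 mm, 20 mm high.
- strip (a point): Centre of the top of the deck's dark wooden middle strip: deck x -15 to +15 mm, 8 mm high, full width between the cheeks. Axes as the deck's. It parts the lower bay (deck x -81 to -15 mm; bottom ledge at x -93 to -81, 15 mm high) from the empty upper bay (x +15 to +110 mm).
- upper_bay (a point): Point on the deck surface (deck x = +47 mm, y = 0, z = 0) where the origin of the blue-taped channel lies when it is flat against the strip and midway between the cheeks. Axes as the deck's.
- channel_resting: Plain aluminium channel lying loose, open side up, in the lower bay against the bottom ledge (origin near deck x = -49, z = 0 mm). All three channels: U section 64 mm wide (own x), 120 mm long (own y), 30 mm high, walls 4 mm, trough 56 mm wide, 26 mm deep, about 0.15 kg. Origin: middle of its underside (outer face of the web), z towards the open side.
- channel_up: Channel of the same section with a blue tape band near its +y end, lying open side up on the bench, place and heading vary. Origin: middle of its underside (outer face of the web); x across (flange outer faces at -32 and +32 mm), y along its length, z towards the open side. In the cradle its length runs along deck y; either end may lead.
- channel_down: Same section, orange tape band near its +y end, standing open side down on its flange edges on the bench. Origin: middle of the plane of the flange edges, z up; web on top, z 26 to 30 mm; x across (flanges from 28 to 32 mm either side), y along. Seated, midway between the other two: origin near deck x = 0, z = 4 mm (edges on their webs), about 8 mm play along x. Either end may lead.
- offcut: Bystander, loose, to be left alone: wooden offcut 140 x 45 x 28 mm; origin at its underside
- hammer: Bystander, loose, to be left alone: hammer lying flat; origin at its underside
- wrench: Bystander, loose, to be left alone: wrench lying flat; origin at its underside
- screwdriver: Bystander, loose, to be left alone: screwdriver lying flat; origin at its underside
- tape_measure: Bystander, loose, to be left alone: yellow tape measure 70 x 40 x 62 mm; origin at its underside
- screw_jar: Bystander, loose, to be left alone: glass screw jar with a red cap, 66 mm across, 85 mm high; origin at its underside
There are look-alikes about, which are no part of the job. Leave any turquoise or yellow look-alike of the channel_resting alone.

How it is judged (in metres and radians):
On the way, in this order (a step that is already met when the one before it is completed fails the run):
1. The blue-taped channel, held and within 11 degrees of the deck's slope, is lowered open side up into the upper bay by the strip, to within 12 mm of the deck (x of channel_up in the frame of deck between 0.04 and 0.064 m and y of channel_up in the frame of deck between -0.026 and 0.026 m and z of channel_up in the frame of deck between -0.004 and 0.012 m and angle between the z axis of channel_up and the z axis of deck, either way round below 0.2 rad and angle between channel_up's own z axis and vertical below 0.8 rad and angle between the y axis of channel_up and the y axis of deck, either way round below 0.2 rad and contact force between the fingers and channel_up above 0.5 N), for 0.05 s.
2. Blue-taped channel in its bay; the orange-taped one, held and within 11 degrees of the deck's slope, is lowered open side down to within 12 mm of its seat, one flange in each trough (x of channel_up in the frame of deck between 0.042 and 0.058 m and y of channel_up in the frame of deck between -0.026 and 0.026 m and z of channel_up in the frame of deck between -0.004 and 0.005 m and angle between the z axis of channel_up and the z axis of deck, either way round below 0.1 rad and angle between each of channel_up, channel_down's own z axis and vertical below 0.8 rad and angle between the y axis of each of channel_up, channel_down and the y axis of deck, either way round below 0.2 rad and x of channel_down in the frame of deck between -0.014 and 0.016 m and y of channel_down in the frame of deck between -0.026 and 0.026 m and z of channel_down in the frame of deck between 0 and 0.016 m and angle between the z axis of channel_down and the z axis of deck, either way round below 0.2 rad and contact force between the fingers and channel_down above 0.5 N), for 0.05 s.
At the end, for the whole second after the job is handed in: All three lie still, within 6 degrees of the deck, between the cheeks: plain one open-up within 7 mm of the bottom ledge; blue-taped one open-up on the deck within 11 mm of the middle strip; orange-taped one open-down across both, within 5 mm of full depth, one flange in each trough (x of channel_resting in the frame of deck between -0.056 and -0.043 m and y of channel_resting in the frame of deck between -0.026 and 0.026 m and z of channel_resting in the frame of deck between -0.004 and 0.005 m and angle between the z axis of each of channel_resting, channel_up, channel_down and the z axis of deck, either way round below 0.1 rad and angle between each of channel_resting, channel_up, channel_down's own z axis and vertical below 0.8 rad and angle between the y axis of each of channel_resting, channel_up, channel_down and the y axis of deck, either way round below 0.2 rad and x of channel_up in the frame of deck between 0.042 and 0.058 m and y of channel_up in the frame of deck between -0.026 and 0.026 m and z of channel_up in the frame of deck between -0.004 and 0.005 m and x of channel_down in the frame of deck between -0.014 and 0.016 m and y of channel_down in the frame of deck between -0.026 and 0.026 m and z of channel_down in the frame of deck between 0 and 0.009 m and linear speed of each of channel_up, channel_down, channel_resting below 0.02 m/s); the robot touches nothing.
It fails at once if Another thing on the bench is pushed more than 50 mm (distance of any of offcut, hammer, wrench, screwdriver, tape_measure, screw_jar from where it was at the start of the episode above 0.05 m).
It fails at once if The channel already in the cradle is pushed more than 25 mm (distance of channel_resting from where it was at the start of the episode above 0.025 m).
It also fails if it takes over 58 s, if anything falls off the work surface, if the arm or the gripper's body presses on something with over 40 N, if the wrist force passes 120 N, or if a joint passes its speed limit or range.

## Robot

A 6-joint arm with a two-finger parallel gripper is mounted at the origin on the work surface. World frame = base frame: x ahead of the robot, y to its left, z up, the work surface at z = 0. Lengths are in m, angles in degrees, forces in N, time in s.
With the tool pointing down it reaches from about 0.4 to 0.825 m from the base axis. Payload 7 kg.
Tool frame: the origin (TCP) lies at the very end of the fingers, on their centre line; the grasp point (between the pads) lies 19 mm behind it (r.grasp_offset is the z of the grasp point in the tool frame, in m); z points along the fingers, y is the direction in which the jaws open and shut (so a half turn about z gives the same grasp; the last joint's range is limited). The gripper opens to 88 mm and grips with 3 to 60 N. Pads are 19 mm wide; open, the fingers measure 130 mm over their backs; the gripper's body (78 mm by 193 mm) begins 47 mm behind the grasp point.
Start: joints at [-47.836, 20.546, 0.682, 0, -70.136, -16.507], TCP at [0.292, -0.608, 0.227] pointing down, gripper open.
Joint ranges: [-176.03, 176.03], [-82.01, 121.73], [-58.28, 71.71], [-173.87, 95.51], [-174.79, -0.11], [-173.66, 173.66]. Speed limits (degrees/s): [136.94, 136.94, 172.46, 180, 180, 180].

## Interface

Orientations are given as [roll, pitch, yaw] about the fixed x, y, z axes, in that order (R = Rz(yaw) Ry(pitch) Rx(roll)).
In Python, from plant import r gives the robot as it stands.
- The arm moves only by the tool carry_out, never from a script. Its argument "plan" is a list of rows, each a list of 6 numbers: the shift along the world's x, y, z in m, then the turn, a rotation vector about the world's x, y, z in rad. In form: [[tx, ty, tz, wx, wy, wz], ...]. A call has 1 to 12 rows; each row shifts and turns the pose as measured when the row begins; what a row does not reach is not made up. A row lasts 1/12 s, in which the tool goes at most 41.7 mm and 7.16 degrees, less where a joint would pass 70% of its speed; a pose out of reach is approached as far as the arm can. A call with a gripper value outside its range is refused whole. "fingers" is the closure, from -1 (fully open) to 1 (shut), set as the call begins (left out, the last holds). The fingers move at their own pace and stop on an object; "force" is the grip in N (left out, the last holds). Time passes only in rows, so rows that do not move let the fingers close. It gives the time, the measured TCP pose, the force and the opening at its end, in the units of the state.
- r.get_state(): the state, without advancing time (a new reading comes with each control period).
- r.capture(name): name is "scene" or "top" or "wrist"; returns the picture (384x512x3 uint8, red, green, blue); there is no depth.
- r.camera_model(name): a dict with "fov_y" (degrees; the focal length in pixels is half the picture's height over the tangent of half this angle, whatever the lens; pixels are square), "cx", "cy" (the principal point, pixels), "R" (3x3) and "t" (3): a world point X has camera coordinates R X + t; the wrist camera has in their place "mount" (4x4, takes a point from camera to tool coordinates, whose origin is the TCP and whose axes are the flange's). Camera axes: x right, y down, z forward; pixel columns grow to the right and rows downward; lengths in m; the calibration is good to about 2 mm. A picture is of the moment at which its call begins: read the wrist's pose just before it. camera_model takes no time and is no camera call.
- r.close_job(): hands the job in, once; it reports no verdict.
The state is a dict: "time_s": time; "joints": joint angles; "qd": joint speeds; "joint_torque": joint torques, N m; "tcp_pos": TCP position; "eef_rot": TCP orientation; "contact_force": force on the tool from outside, world axes, zero at the start; "moment": the same for the moment, N m; "gripper_width": finger opening in m.
Only numpy, scipy, OpenCV 4.12 (cv2) and the standard library are available. Lean on these libraries where they do the work, as an engineer would, in place of code of your own. Each camera call takes 0.05 s, during which the arm holds its last target.

## Working session

There is one attempt and no reset: what is moved stays moved. The work goes in short steps, Python scripts to look and compute and a tool call to move; the robot and the scene stay as the last step left them, time stands still between calls to the robot, and variables do not carry over. Pictures are saved under pics/ and viewed, and the job is handed in when it is done.

Besides the shell and the picture viewer there is one more tool, called after "Request:" by a JSON object that holds its "name" and its "arguments". carry_out: Moves the arm, as the interface text tells. Its arguments: {"type":"object","properties":{"plan":{"type":"array"},"fingers":{"type":"number"},"force":{"type":"number"}},"required":["plan"]}

```bash
mkdir -p pics; ls
python3 - <<'E'
from plant import r
import cv2
s=r.get_state();print(s)
for n in("scene","top"):
    im=r.capture(n);cv2.imwrite(f"pics/{n}0.png",im[:,:,::-1]);m=r.camera_model(n);print(n,m)
print(r.camera_model("wrist"),r.grasp_offset)
E
```

```text
pics
{'time_s': 0.0, 'joints': array([-4.78374891e+01,  2.05915979e+01,  6.34828562e-01, -1.93181321e-02,
       -7.01345930e+01, -1.65071985e+01]), 'qd': array([ 0.01696437, -0.04392711,  0.05995473, -0.02068433, -0.02052097,
        0.02283421]), 'joint_torque': array([-1.31945813e-03, -5.82716024e+01,  2.93043441e+01,  6.99675992e+00,
        6.81476711e-03, -1.40722004e-04]), 'tcp_pos': array([ 0.29202085, -0.60804093,  0.22563137]), 'eef_rot': array([ 1.79907243e+02, -8.54991045e-03, -1.54351260e+02]), 'contact_force': array([-0.44482925,  0.00398608,  0.58972826]), 'moment': array([-0.01466402, -0.02577775,  0.0410788 ]), 'gripper_width': 0.08760638048752543}
scene {'fov_y': 52.329590937713924, 'cx': 257.77770286188206, 'cy': 194.66514075161194, 'R': array([[-0.5796506 ,  0.81486345, -0.00165304],
       [ 0.44113792,  0.31209518, -0.84142375],
       [-0.68512956, -0.488461  , -0.54037333]]), 't': array([ 0.20984022, -0.1588915 ,  1.63518674])}
top {'fov_y': 49.27927945968786, 'cx': 258.2874362065548, 'cy': 192.9260353804103, 'R': array([[-0.01483854, -0.99987245, -0.00590782],
       [-0.99476836,  0.01535953, -0.10099507],
       [ 0.10107293,  0.00437829, -0.99486939]]), 't': array([0.09989358, 0.50204764, 1.08065967])}
{'fov_y': 60.75698821994343, 'cx': 255.44179338692112, 'cy': 190.24025570243268, 'mount': array([[-2.63475131e-04, -9.63841706e-01, -2.66475320e-01,
         7.13641080e-02],
       [ 9.99999740e-01, -4.32795161e-04,  5.76679911e-04,
        -4.04977774e-04],
       [-6.71157379e-04, -2.66475099e-01,  9.63841570e-01,
        -1.59101278e-01],
       [ 0.00000000e+00,  0.00000000e+00,  0.00000000e+00,
         1.00000000e+00]])} -0.0188
```

View pics/scene0.png

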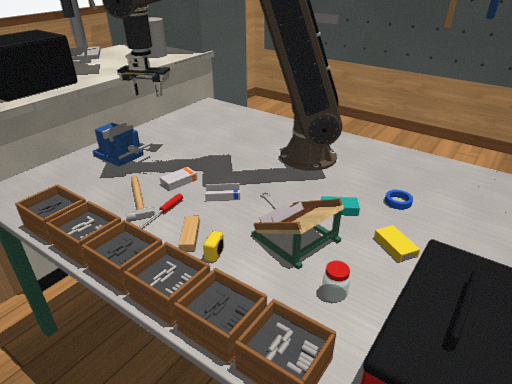

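View pics/top0.png

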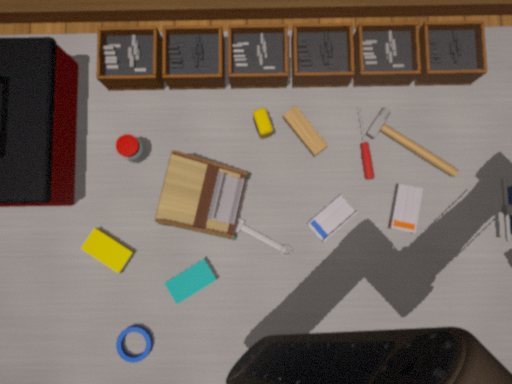

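The top view shows the cradle near (200,195) and rising to image left. The blue-taped channel is at (332,217) and the orange-taped one at (406,208). I'll zoom in for corners.

Run:
```python
import cv2
t=cv2.imread("pics/top0.png");s=cv2.imread("pics/scene0.png")
def c(im,x,y,w,h,k,n): cv2.imwrite(n,cv2.resize(im[y:y+h,x:x+w],None,fx=k,fy=k,interpolation=cv2.INTER_CUBIC))
c(t,145,140,110,110,5.0,"pics/t_deck.png")
c(t,300,170,130,85,6.0,"pics/t_ch.png")
c(s,245,190,110,80,7.0,"pics/s_deck.png")
c(s,150,160,100,50,8.0,"pics/s_ch.png")
```

```text
(no output)
```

View pics/t_deck.png

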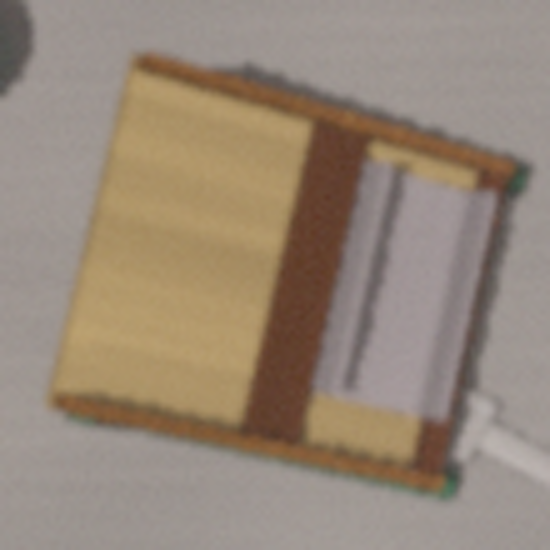

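View pics/t_ch.png

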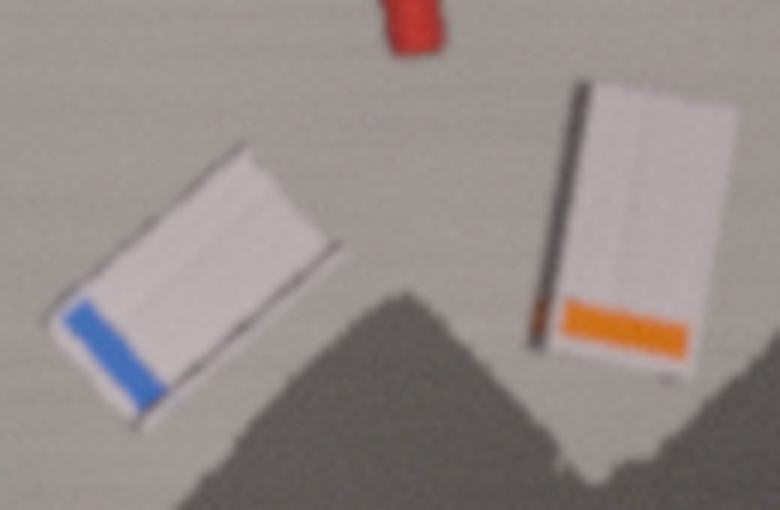

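View pics/s_deck.png

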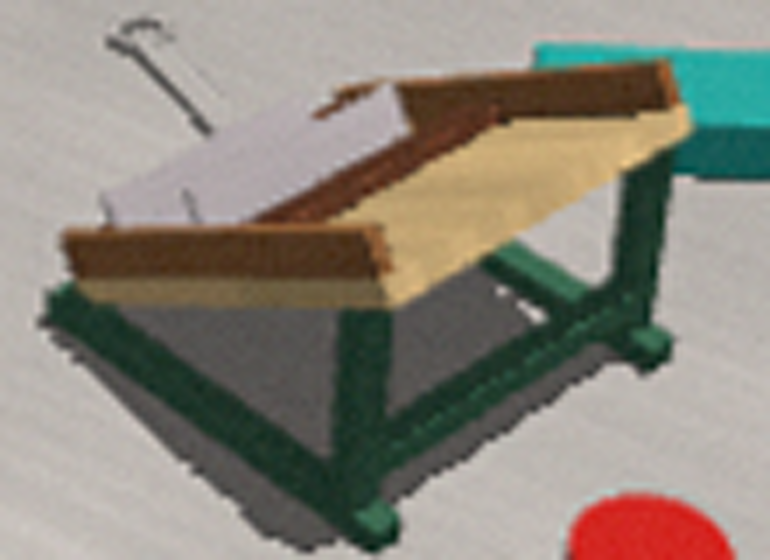

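View pics/s_ch.png

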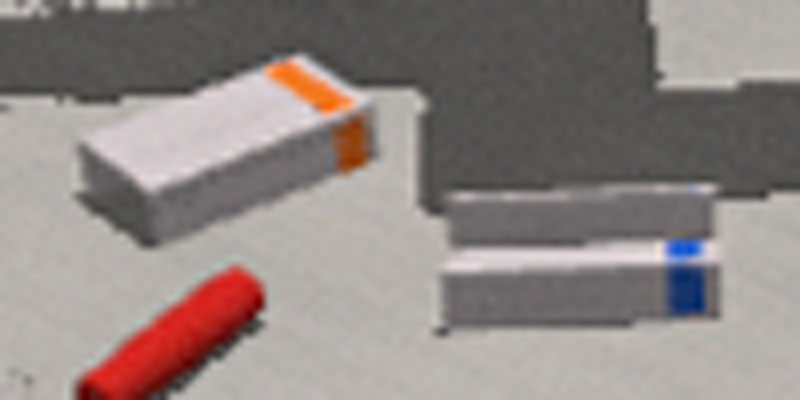

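```bash
cat > h.py <<'E'
import numpy as np,cv2
from plant import r
from scipy.optimize import least_squares
from scipy.spatial.transform import Rotation as Ro
def proj(n,X,tool=None,m=None):
    m=m or r.camera_model(n); X=np.atleast_2d(X)
    f=192/np.tan(np.radians(m["fov_y"])/2)
    if n=="wrist":
        T=tool@m["mount"]; c=(X-T[:3,3])@T[:3,:3]
    else: c=X@np.array(m["R"]).T+m["t"]
    return np.c_[f*c[:,0]/c[:,2]+m["cx"],f*c[:,1]/c[:,2]+m["cy"]]
def tool(s=None):
    s=s or r.get_state(); T=np.eye(4);T[:3,:3]=Ro.from_euler('xyz',s["eef_rot"],degrees=True).as_matrix();T[:3,3]=s["tcp_pos"];return T
def Tm(x,y,z,yaw,pitch=0):
    T=np.eye(4);T[:3,:3]=Ro.from_euler('xyz',[0,pitch,yaw],degrees=True).as_matrix();T[:3,3]=x,y,z;return T
def ap(T,P): return np.atleast_2d(P)@T[:3,:3].T+T[:3,3]
def deckT(p): return Tm(p[0],p[1],.075,p[2],-30)
def uncrop(pts,k,o): return (np.array(pts,float)+.5)/k-.5+np.array(o)
def fit(obs,mk,p0,**kw):
    def res(p):
        T=mk(p); return np.concatenate([(proj(n,ap(T,np.array(L)/1000.))-px).ravel() for n,L,px in obs])
    q=least_squares(res,p0,x_scale=[.01,.01,3],loss='soft_l1',**kw); return q.x,res(q.x).reshape(-1,2)
E
python3 - <<'E'
from h import *
for n in("top","scene"):
    m=r.camera_model(n);print(n,-np.array(m["R"]).T@m["t"])
np.set_printoptions(precision=2,suppress=True)
obs=[("top",[(110,-88,20),(15,-80,8),(-15,-80,8),(15,80,8),(-15,80,8),(110,88,20)],uncrop([(138,60),(315,122),(365,130),(245,422),(302,440),(52,402)],5,(145,140))),
("scene",[(110,-80,20),(110,-80,0),(110,80,20),(110,80,0),(-93,-88,20)],uncrop([(380,225),(388,270),(660,62),(672,110),(64,232)],7,(245,190)))]
p,e=fit(obs,deckT,[.5,.1,100]);print("deck",p.round(4),e)
o=[("top",[(-32,120,30)],None)]
mk=lambda p:Tm(p[0],p[1],0,p[2])
# orange: tape end +y
to=uncrop([(593,83),(738,105),(692,375),(548,345)],6,(300,170)); so=uncrop([(155,190),(80,147),(298,55),(375,103)],8,(150,160))
L=[(32,-60,30),(-32,-60,30),(-32,60,30),(32,60,30)]
for y0,LL in((180,L),):
    p,e=fit([("top",LL,to),("scene",LL,so)],mk,[.4,-.15,y0]);print("orange",y0,p.round(4),e)
tb=uncrop([(245,148),(340,243),(138,428),(50,318)],6,(300,170)); sb=uncrop([(443,328),(718,318),(443,270),(718,262),(447,192),(716,187)],8,(150,160))
LT=[(32,-60,30),(-32,-60,30),(-32,60,30),(32,60,30)]
LS=[(32,-60,0),(32,60,0),(32,-60,30),(32,60,30),(-32,-60,30),(-32,60,30)]
p,e=fit([("top",LT,tb),("scene",LS,sb)],mk,[.4,0,130]);print("blue",p.round(4),e)
E
```

```text
top [0.39167794 0.08743818 1.12640971]
scene [1.31204185 0.6773231  0.7502631 ]
deck [ 0.49  0.23 76.91] [[ 1.45 -2.52]
 [-0.39 -0.81]
 [ 0.31  0.73]
 [-0.88  1.66]
 [-1.22  0.4 ]
 [ 1.2   1.5 ]
 [ 0.01 -0.06]
 [ 1.32  0.63]
 [-0.6   0.56]
 [-0.17  0.3 ]
 [-1.41  0.99]]
orange 180 [ 0.46 -0.3  77.98] [[-0.32 -0.58]
 [-0.41  0.42]
 [ 0.09  0.38]
 [-0.24  0.6 ]
 [-0.58  0.37]
 [-0.52 -0.87]
 [-0.3  -0.01]
 [-0.3   0.02]]
blue [ 0.44 -0.1  39.81] [[ 0.57 -1.43]
 [ 1.05  1.18]
 [ 0.38  0.41]
 [-1.23  0.04]
 [ 0.3   0.63]
 [ 0.57  0.37]
 [-0.35  0.58]
 [ 0.34  0.1 ]
 [-0.17  0.68]
 [-0.08 -0.07]]
```

```bash
cat >> h.py <<'E'
def rows(Tt,n=None,s=None):
    "print per-row shift / rotvec and number of rows to reach tool pose Tt"
    T=tool(s); d=Tt[:3,3]-T[:3,3]; w=Ro.from_matrix(Tt[:3,:3]@T[:3,:3].T).as_rotvec()
    k=n or int(np.ceil(max(np.linalg.norm(d)/.040,np.degrees(np.linalg.norm(w))/7.0,1)))
    print("total d",d.round(4),"w",w.round(4),"deg",np.degrees(np.linalg.norm(w)).round(1),"| n",k,"row",(d/k).round(4).tolist(),(w/k).round(4).tolist())
def down(x,y,z,jaw):  # vertical tool, jaw angle deg
    T=np.eye(4);T[:3,:3]=Ro.from_euler('xyz',[180,0,jaw+90],degrees=True).as_matrix();T[:3,3]=x,y,z;return T
D0=[.49,.23,76.91]
E
python3 - <<'E'
from h import *
rows(down(.44,-.12,.20,39.8))
E
```

```text
total d [ 0.148   0.4881 -0.0257] w [-1.6000e-03  2.0000e-04 -1.3238e+00] deg 75.8 | n 13 row [0.0114, 0.0375, -0.002] [-0.0001, 0.0, -0.1018]
```

Request:
{"name": "carry_out", "arguments": {"plan": [[0.0115, 0.0375, -0.001, 0, 0, -0.11], [0.0115, 0.0375, -0.001, 0, 0, -0.11], [0.0115, 0.0375, -0.001, 0, 0, -0.11], [0.0115, 0.0375, -0.001, 0, 0, -0.11], [0.0115, 0.0375, -0.001, 0, 0, -0.11], [0.0115, 0.0375, -0.001, 0, 0, -0.11], [0.0115, 0.0375, -0.001, 0, 0, -0.11], [0.0115, 0.0375, -0.001, 0, 0, -0.11], [0.0115, 0.0375, -0.001, 0, 0, -0.11], [0.0115, 0.0375, -0.001, 0, 0, -0.11], [0.0115, 0.0375, -0.001, 0, 0, -0.11], [0.0115, 0.0375, -0.001, 0, 0, -0.11]], "fingers": 0.4, "force": 30}}

```text
time_s: 1.1
tcp_pos: [0.4192, -0.1728, 0.207]
eef_rot: [179.6, -0.5, 131.2]
contact_force: [0.6, -0.1, -0.1]
gripper_width: 0.0265
```

Run:
```python
from h import *
s=r.get_state();im=r.capture("wrist");cv2.imwrite("pics/w1.png",im[:,:,::-1]);print(s)
np.save("pics/w1T.npy",tool(s))
t=r.capture("top");cv2.imwrite("pics/t1.png",t[:,:,::-1])
# overlay
p=[.44,-.10,39.8]
```

```text
{'time_s': 1.1, 'joints': array([   2.03715308,    0.18579125,  -27.20184314,   -0.72124136,
        -62.56802592, -140.49069464]), 'qd': array([ 5.67109083e+01, -6.20132933e+00, -7.73604271e+00,  8.65967088e-02,
        3.24026351e+00, -1.25161688e+02]), 'joint_torque': array([ -6.84042469, -28.54521453,  27.09712207,   6.28788829,
        -0.31856242,   3.63543749]), 'tcp_pos': array([ 0.41918867, -0.17276928,  0.20697606]), 'eef_rot': array([179.55979018,  -0.46704726, 131.21622448]), 'contact_force': array([ 0.60514915, -0.14942139, -0.0688621 ]), 'moment': array([-0.12346602, -0.11783589, -0.0439871 ]), 'gripper_width': 0.026534746408960593}
```

View pics/w1.png

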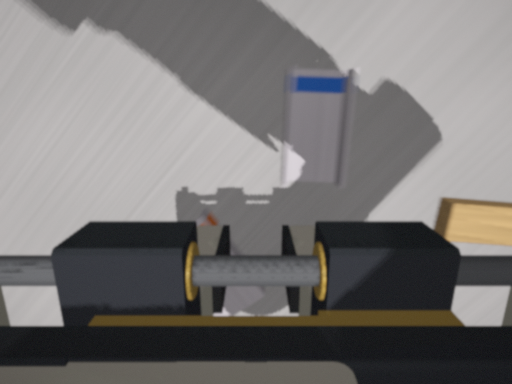

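Run:
```python
from h import *
w=cv2.imread("pics/w1.png")
cv2.imwrite("pics/w1c.png",cv2.resize(w[50:200,250:400],None,fx=5,fy=4.0 and 5,interpolation=cv2.INTER_CUBIC)[:,:][:600] if 0 else cv2.resize(w[55:200,260:380],None,fx=4,fy=4,interpolation=cv2.INTER_CUBIC))
T=np.load("pics/w1T.npy")
print(proj("wrist",ap(Tm(.44,-.10,0,39.8),np.array([(32,-60,30),(-32,-60,30),(-32,60,30),(32,60,30)])/1000),T).round(1))
```

```text
[[342.2 189.8]
 [282.3 188.5]
 [287.9  68.7]
 [353.7  70.4]]
```

View pics/w1c.png

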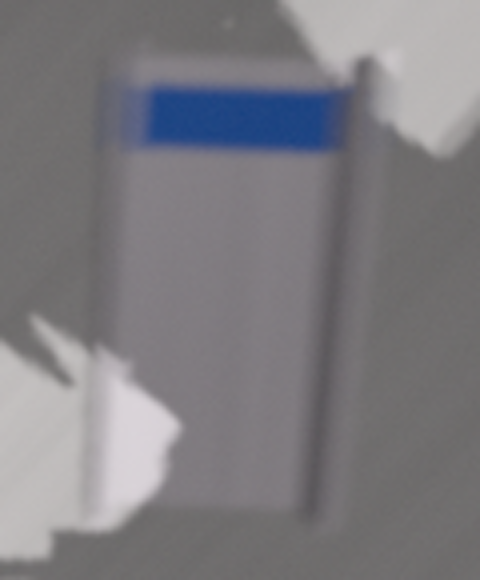

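Run:
```python
from h import *
np.set_printoptions(precision=4,suppress=True)
T=np.load("pics/w1T.npy");mk=lambda p:Tm(p[0],p[1],0,p[2])
L=np.array([(32,-60,30),(-32,-60,30),(-32,60,30),(32,60,30)])/1000
px=np.array([(343.7,185),(281,184),(287,69.5),(353.5,69.5)])
q=least_squares(lambda p:(proj("wrist",ap(mk(p),L),T)-px).ravel(),[.44,-.1,40],x_scale=[.01,.01,3]);print("%.4f %.4f %.2f"%tuple(q.x),q.fun)
tb=uncrop([(245,148),(340,243),(138,428),(50,318)],6,(300,170)); sb=uncrop([(443,328),(718,318),(443,270),(718,262),(447,192),(716,187)],8,(150,160))
LT=[(32,-60,30),(-32,-60,30),(-32,60,30),(32,60,30)]
LS=[(32,-60,0),(32,60,0),(32,-60,30),(32,60,30),(-32,-60,30),(-32,60,30)]
p,e=fit([("top",LT,tb),("scene",LS,sb)],mk,[.4,0,130]);print("blue %.4f %.4f %.2f"%tuple(p))
to=uncrop([(593,83),(738,105),(692,375),(548,345)],6,(300,170)); so=uncrop([(155,190),(80,147),(298,55),(375,103)],8,(150,160))
p,e=fit([("top",LT,to),("scene",LT,so)],mk,[.4,-.15,180]);print("orange %.4f %.4f %.2f"%tuple(p))
obs=[("top",[(110,-88,20),(15,-80,8),(-15,-80,8),(15,80,8),(-15,80,8),(110,88,20)],uncrop([(138,60),(315,122),(365,130),(245,422),(302,440),(52,402)],5,(145,140))),
("scene",[(110,-80,20),(110,-80,0),(110,80,20),(110,80,0),(-93,-88,20)],uncrop([(380,225),(388,270),(660,62),(672,110),(64,232)],7,(245,190)))]
p,e=fit(obs,deckT,[.5,.1,100]);print("deck %.4f %.4f %.2f"%tuple(p))
```

```text
0.4383 -0.0986 40.26 [-1.1504  2.6485  1.4591  2.8009  0.1416 -2.8975 -0.4152 -1.6909]
blue 0.4370 -0.0996 39.81
orange 0.4587 -0.2951 77.98
deck 0.4941 0.2284 76.91
```

Request:
{"name": "carry_out", "arguments": {"plan": [[0.003, 0.008, -0.006, 0, 0, 0.12], [0.003, 0.008, -0.006, 0, 0, 0.12], [0.003, 0.008, -0.006, 0, 0, 0.12], [0.003, 0.008, -0.006, 0, 0, 0.12], [0.003, 0.008, -0.006, 0, 0, 0.12], [0.003, 0.008, -0.006, 0, 0, 0.12], [0.003, 0.008, -0.006, 0, 0, 0.12], [0.003, 0.008, -0.006, 0, 0, 0.12], [0.003, 0.008, -0.006, 0, 0, 0.12], [0.003, 0.008, -0.006, 0, 0, 0.12], [0.003, 0.008, -0.006, 0, 0, 0.12], [0.003, 0.008, -0.006, 0, 0, 0.12]]}}

```text
time_s: 2.2
tcp_pos: [0.4555, -0.0716, 0.1313]
eef_rot: [179.4, -0.6, -142.8]
contact_force: [0.1, 0.0, -0.1]
gripper_width: 0.0264
```

Request:
{"name": "carry_out", "arguments": {"plan": [[0, 0, -0.003, 0, 0, 0.12], [0, 0, -0.003, 0, 0, 0.12], [0, 0, -0.003, 0, 0, 0.12], [0, 0, -0.003, 0, 0, 0.12], [0, 0, -0.003, 0, 0, 0.12], [0, 0, -0.003, 0, 0, 0.12], [0, 0, -0.003, 0, 0, 0.12], [0, 0, -0.003, 0, 0, 0.12], [0, 0, -0.003, 0, 0, 0.12], [0, 0, -0.003, 0, 0, 0.12], [0, 0, -0.003, 0, 0, 0.12], [0, 0, -0.003, 0, 0, 0.12]]}}

```text
time_s: 3.2
tcp_pos: [0.4529, -0.0745, 0.0898]
eef_rot: [178.9, -0.7, -56.8]
contact_force: [-0.6, 0.2, -0.4]
gripper_width: 0.0262
```

Run:
```python
from h import *
s=r.get_state();print(s["joints"].round(1),s["tcp_pos"],s["eef_rot"],s["gripper_width"])
rows(down(.4606,-.0797,.06,220))
```

```text
[ 16.3   8.5 -36.7   1.4 -45.5  15.9] [ 0.45285895 -0.07446082  0.08982191] [178.94891913  -0.74308818 -56.82723485] 0.026199990707463185
total d [ 0.0077 -0.0052 -0.0298] w [ 0.0214 -0.007   0.1193] deg 7.0 | n 1 row [0.0077, -0.0052, -0.0298] [0.0214, -0.007, 0.1193]
```

Request:
{"name": "carry_out", "arguments": {"plan": [[0.004, -0.003, -0.012, 0.02, -0.007, 0.06], [0.004, -0.003, -0.012, 0, 0, 0], [0, 0, 0, 0, 0, 0]]}}

```text
time_s: 3.45
tcp_pos: [0.4604, -0.0814, 0.0647]
eef_rot: [180.0, -0.0, -52.6]
contact_force: [0.4, -0.8, -0.4]
gripper_width: 0.0264
```

Run:
```python
from h import *
s=r.get_state();print(s["joints"].round(1),s["tcp_pos"],s["eef_rot"],s["gripper_width"])
rows(down(.4606,-.0797,.008,220))
T=tool(s);im=r.capture("wrist");cv2.imwrite("pics/w2.png",im[:,:,::-1])
print(proj("wrist",ap(Tm(.4376,-.099,0,40),np.array([(32,-60,30),(-32,-60,30),(-32,60,30),(32,60,30)])/1000),T).round(1))
```

```text
[ 14.2  11.3 -37.    0.  -41.7  23.2] [ 0.46042264 -0.08140309  0.06465997] [ 1.79958736e+02 -3.43683466e-03 -5.25827471e+01] 0.02642286385565912
total d [ 0.0002  0.0017 -0.0567] w [ 0.0005 -0.0005  0.0451] deg 2.6 | n 2 row [0.0001, 0.0009, -0.0283] [0.0002, -0.0003, 0.0225]
[[245.9 123.8]
 [356.3 118.7]
 [349.7 299.6]
 [255.3 303.4]]
```

View pics/w2.png

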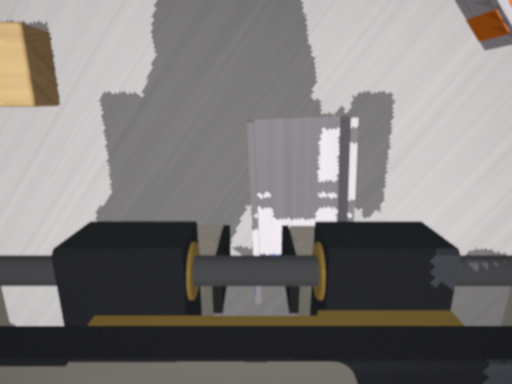

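The predicted corners (246,124) and (356,119) match the picture, and the +x flange lies midway between the fingers. I'll descend and grip.

Request:
{"name": "carry_out", "arguments": {"plan": [[0, 0.001, -0.015, 0, 0, 0.035], [0, 0.001, -0.015, 0, 0, 0.01], [0, 0, -0.014, 0, 0, 0], [0, 0, -0.012, 0, 0, 0], [0, 0, -0.002, 0, 0, 0]]}}

```text
time_s: 3.92
tcp_pos: [0.4618, -0.0796, 0.0091]
eef_rot: [-179.9, -0.2, -50.0]
contact_force: [-0.2, 0.3, -0.4]
gripper_width: 0.0262
```

Run:
```python
from h import *
rows(down(.4606,-.0797,.008,220)); print(r.get_state()["contact_force"])
```

```text
total d [-0.0012 -0.0001 -0.0011] w [0.0006 0.0039 0.0001] deg 0.2 | n 1 row [-0.0012, -0.0001, -0.0011] [0.0006, 0.0039, 0.0001]
[-0.23790646  0.32569716 -0.40371499]
```

Request:
{"name": "carry_out", "arguments": {"plan": [[0, 0, 0, 0, 0, 0], [0, 0, 0, 0, 0, 0], [0, 0, 0, 0, 0, 0], [0, 0, 0, 0, 0, 0]], "fingers": 1, "force": 35}}

```text
time_s: 4.25
tcp_pos: [0.4624, -0.0796, 0.0111]
eef_rot: [-179.8, -0.2, -50.0]
contact_force: [-1.4, -0.5, -0.5]
gripper_width: 0.0051
```

Request:
{"name": "carry_out", "arguments": {"plan": [[0, 0, 0.01, 0, 0, 0], [0, 0.0, 0.025, 0, 0, 0], [0, 0, 0.035, 0, 0, 0], [0, 0, 0.035, 0, 0, 0], [0, 0, 0.03, 0, 0, 0]]}}

```text
time_s: 4.67
tcp_pos: [0.4564, -0.0805, 0.1472]
eef_rot: [179.6, 0.2, -50.1]
contact_force: [1.8, 0.0, -1.8]
gripper_width: 0.0038
```

Run:
```python
from h import *
s=r.get_state();print(s)
im=r.capture("wrist");cv2.imwrite("pics/w3.png",im[:,:,::-1])
im=r.capture("scene");cv2.imwrite("pics/s3.png",cv2.resize(im[100:300,120:370,::-1],None,fx=3,fy=3))
```

```text
{'time_s': 4.6667, 'joints': array([ 1.44759531e+01,  4.78257436e+00, -3.13258381e+01,  4.52325979e-02,
       -5.43490543e+01,  2.53787523e+01]), 'qd': array([ 1.17847816e-02, -2.62971747e+01,  2.79243819e+01, -2.20404183e-01,
       -5.47261597e+01,  6.89488443e-02]), 'joint_torque': array([-4.04062886e-01, -3.06195045e+01,  2.31337094e+01,  6.01851940e+00,
        1.17750473e+00, -4.30530519e-03]), 'tcp_pos': array([ 0.45638856, -0.08051343,  0.14719242]), 'eef_rot': array([ 1.79571010e+02,  1.63055143e-01, -5.01193946e+01]), 'contact_force': array([ 1.79981122,  0.02838379, -1.75563447]), 'moment': array([ 0.05470166, -0.13150057,  0.04386709]), 'gripper_width': 0.0037573061057115196}
```

View pics/w3.png

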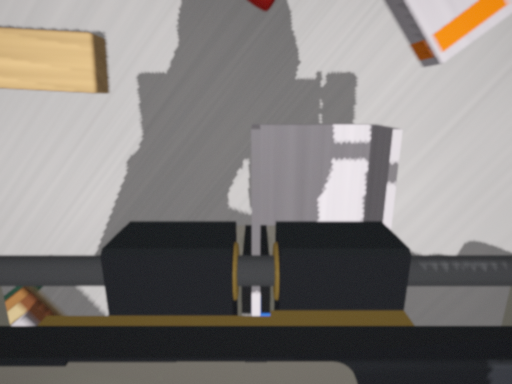

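View pics/s3.png

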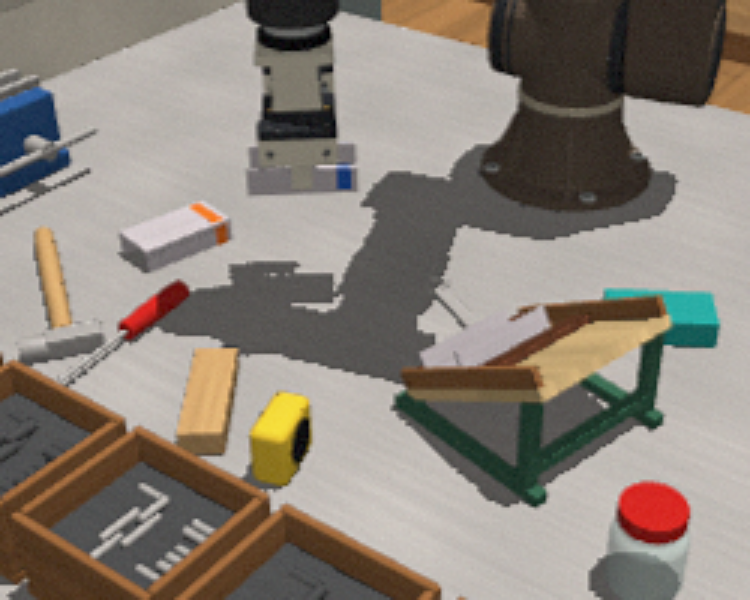

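```bash
cat >> h.py <<'E'
# channel pose in tool frame: rows from tool: channel x = +-tool y ...
def heldT(tipz,xoff=-.030,yoff=0.0,tilt=0.0,grip0=None):
    "blue in tool frame: channel z=-tool z; channel x = -tool y (jaw 220 => tool y along -channel x); channel y=-tool x"
    T=np.eye(4)
    T[:3,0]=[0,-1,0];T[:3,1]=[-1,0,0];T[:3,2]=[0,0,-1]
    T[:3,3]=T[:3,0]*xoff+T[:3,1]*yoff+T[:3,2]*(-tipz)
    A=np.eye(4);A[:3,:3]=Ro.from_euler('y',tilt,degrees=True).as_matrix()
    P=np.eye(4);P[:3,3]=[-xoff,0,tipz+.0]
    return T@P@A@np.linalg.inv(P)
E
python3 - <<'E'
from h import *
w=cv2.imread("pics/w3.png")
cv2.imwrite("pics/w3c.png",cv2.resize(w[100:230,230:430],None,fx=4,fy=4,interpolation=cv2.INTER_CUBIC))
L=np.array([(32,-60,30),(28,-60,30),(-28,-60,30),(-32,-60,30),(-32,-60,0),(28,-60,4)])/1000
for t in(-5,0,5): print(t,proj("wrist",ap(heldT(.011,yoff=.001,tilt=t),L),np.eye(4)).round(1).tolist())
E
```

```text
-5 [[255.4, 132.0], [264.8, 131.9], [391.8, 130.8], [400.6, 130.7], [371.4, 125.5], [258.8, 126.9]]
0 [[251.5, 132.0], [260.9, 132.0], [393.3, 131.9], [402.7, 131.9], [377.3, 126.3], [260.1, 127.0]]
5 [[247.6, 131.9], [257.0, 132.0], [393.6, 133.1], [403.8, 133.2], [382.7, 127.2], [261.3, 127.0]]
```

View pics/w3c.png

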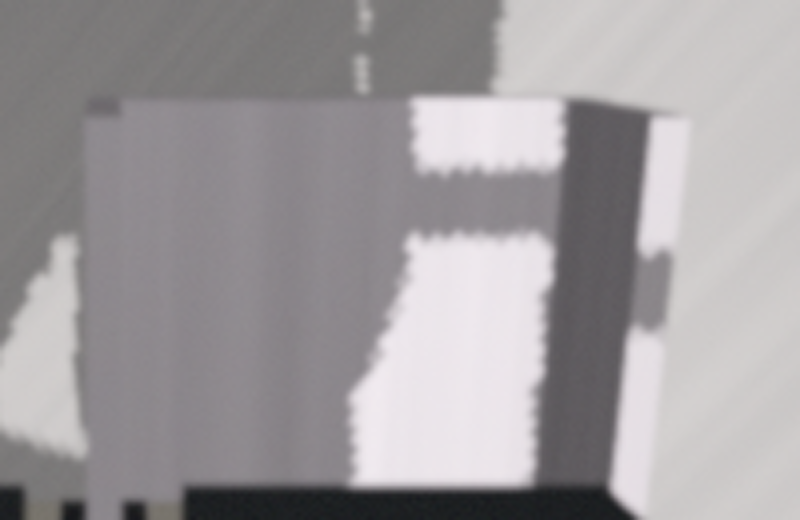

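```bash
cat >> h.py <<'E'
def wire(im,n,T,segs,k,o,T0=None,col=(0,0,255)):
    for a,b in segs:
        P=proj(n,ap(T,np.array([a,b])/1000.),T0); P=((P-np.array(o)+.5)*k-.5)
        cv2.line(im,tuple(int(v) for v in P[0].round()),tuple(int(v) for v in P[1].round()),col,1,cv2.LINE_AA)
def box(x0,x1,y0,y1,z):
    c=[(x0,y0,z),(x1,y0,z),(x1,y1,z),(x0,y1,z)];return [(c[i],c[(i+1)%4]) for i in range(4)]
DS=box(-93,110,-88,-80,20)+box(-93,110,80,88,20)+box(-15,15,-80,80,8)+[((110,-88,0),(110,88,0))]+box(-81,-17,-60,60,30)
def crop(im,x,y,w,h,k): return cv2.resize(im[y:y+h,x:x+w],None,fx=k,fy=k,interpolation=cv2.INTER_CUBIC)
E
python3 - <<'E'
from h import *
D=deckT([.4941,.2284,76.91])
a=crop(cv2.imread("pics/top0.png"),145,140,110,110,5);wire(a,"top",D,DS,5,(145,140));cv2.imwrite("pics/o1.png",a)
a=crop(cv2.imread("pics/scene0.png"),245,190,110,80,7);wire(a,"scene",D,DS,7,(245,190));cv2.imwrite("pics/o2.png",a)
E
```

```text
(no output)
```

View pics/o1.png

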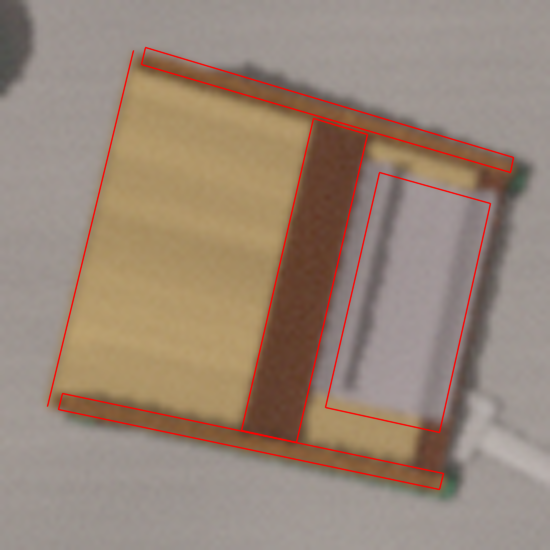

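View pics/o2.png

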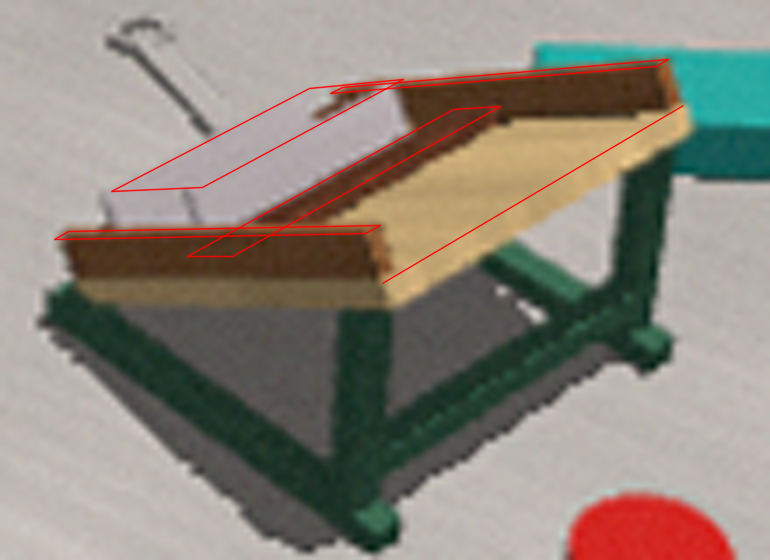

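```bash
cat >> h.py <<'E'
DP=[.492,.2285,76.9]
def tgt(cx,cy,cz,DPp=None,tipz=.011,xoff=-.030,yoff=0):
    "tool pose placing held channel origin at deck (cx,cy,cz)"
    D=deckT(DPp or DP);C=np.eye(4);C[:3,3]=cx,cy,cz
    return D@C@np.linalg.inv(heldT(tipz,xoff,yoff))
E
python3 - <<'E'
from h import *
T=tgt(.052,0,.05);print(T.round(3));rows(T)
E
```

```text
[[ 0.974 -0.196  0.113  0.501]
 [-0.227 -0.843  0.487  0.268]
 [ 0.    -0.5   -0.866  0.169]
 [ 0.     0.     0.     1.   ]]
total d [0.0413 0.3481 0.0184] w [ 0.4546 -0.2768  0.6308] deg 47.3 | n 9 row [0.0046, 0.0387, 0.002] [0.0505, -0.0308, 0.0701]
```

Request:
{"name": "carry_out", "arguments": {"plan": [[0.004, 0.033, 0.015, 0.05, -0.03, 0.07], [0.004, 0.036, 0.015, 0.05, -0.03, 0.07], [0.004, 0.037, 0.01, 0.05, -0.03, 0.07], [0.004, 0.037, 0.005, 0.05, -0.03, 0.07], [0.004, 0.037, 0, 0.05, -0.03, 0.07], [0.004, 0.037, 0, 0.05, -0.03, 0.07], [0.004, 0.037, 0, 0.05, -0.03, 0.07], [0.004, 0.037, 0, 0.05, -0.03, 0.07], [0.004, 0.03, 0, 0.03, -0.02, 0.04], [0, 0, 0, 0, 0, 0]]}}

```text
time_s: 5.6
tcp_pos: [0.4923, 0.2552, 0.202]
eef_rot: [-149.9, -0.1, -13.4]
contact_force: [0.8, 1.0, -1.8]
gripper_width: 0.0038
```

Run:
```python
from h import *
s=r.get_state();print(s["joints"].round(1),s["tcp_pos"],s["eef_rot"],s["gripper_width"],s["contact_force"])
rows(tgt(.052,0,.05),s=s)
T=tool(s)
im=r.capture("wrist")[:,:,::-1].copy();wire(im,"wrist",deckT(DP),DS,1,(0,0),T);wire(im,"wrist",T@heldT(.011),box(-32,32,-60,60,30),1,(0,0),T,(0,255,0));cv2.imwrite("pics/w4.png",crop(im,0,0,512,384,1.5))
```

```text
[ 30.7   3.2 -20.4 -28.9 -48.1  61.9] [0.49234166 0.25523599 0.20198784] [-1.49865634e+02 -8.50729574e-02 -1.34292845e+01] 0.003760026914129853 [ 0.80145767  1.04639874 -1.81668904]
total d [ 0.0088  0.0127 -0.0332] w [-0.0019  0.002   0.0057] deg 0.4 | n 1 row [0.0088, 0.0127, -0.0332] [-0.0019, 0.002, 0.0057]
```

View pics/w4.png

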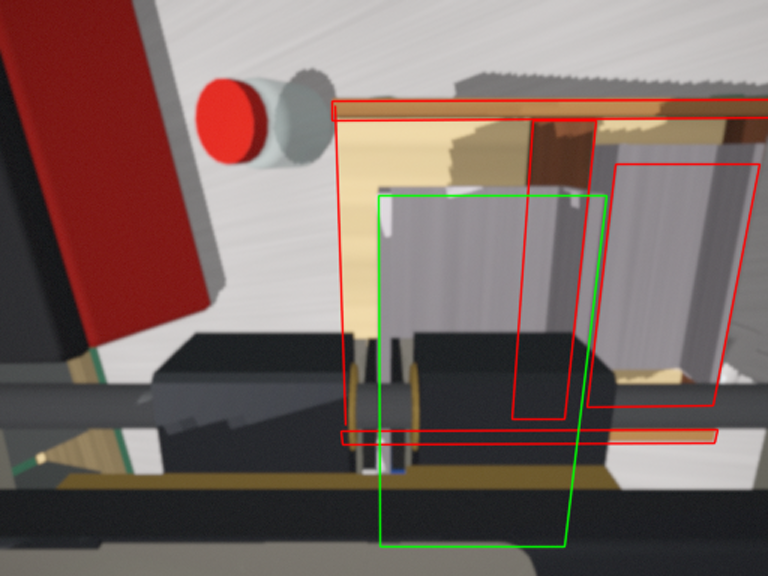

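Request:
{"name": "carry_out", "arguments": {"plan": [[0.004, 0.006, -0.016, 0, 0, 0.005], [0.004, 0.006, -0.016, 0, 0, 0], [0, 0, 0, 0, 0, 0]]}}

```text
time_s: 5.9
tcp_pos: [0.4992, 0.2648, 0.1694]
eef_rot: [-150.0, -0.1, -13.2]
contact_force: [0.0, -0.3, -2.3]
gripper_width: 0.0037
```

Run:
```python
from h import *
s=r.get_state();print(s["contact_force"])
rows(tgt(.0495,0,.006),s=s)
C=np.linalg.inv(deckT(DP))@tool(s)@heldT(.011);print(C.round(4))
```

```text
[ 0.03493279 -0.32761393 -2.31700868]
total d [ 0.0065  0.0225 -0.0399] w [0.0011 0.0012 0.0023] deg 0.2 | n 2 row [0.0032, 0.0112, -0.02] [0.0006, 0.0006, 0.0012]
[[ 1.00e+00  1.30e-03  8.00e-04  4.92e-02]
 [-1.30e-03  1.00e+00  2.40e-03  1.20e-03]
 [-8.00e-04 -2.40e-03  1.00e+00  5.23e-02]
 [ 0.00e+00  0.00e+00  0.00e+00  1.00e+00]]
```

Request:
{"name": "carry_out", "arguments": {"plan": [[0.0012, 0.0045, -0.008, 0, 0, 0], [0.0012, 0.0045, -0.008, 0, 0, 0], [0.0012, 0.0045, -0.008, 0, 0, 0], [0.0012, 0.0045, -0.008, 0, 0, 0], [0.001, 0.003, -0.005, 0, 0, 0], [0, 0, 0, 0, 0, 0]]}}

```text
time_s: 6.4
tcp_pos: [0.505, 0.2855, 0.1302]
eef_rot: [-150.1, -0.1, -13.4]
contact_force: [-0.1, -0.3, -1.4]
gripper_width: 0.0037
```

```bash
cat >> h.py <<'E'
def st(s=None,tipz=.011):
    s=s or r.get_state();C=np.linalg.inv(deckT(DP))@tool(s)@heldT(tipz);print("t",s["time_s"],"chan in deck",C[:3,3].round(4),"rot",np.degrees(Ro.from_matrix(C[:3,:3]).as_rotvec()).round(2),"F",s["contact_force"].round(1),"w",round(s["gripper_width"],4))
E
python3 - <<'E'
from h import *
st();rows(tgt(.0485,0,.002))
s=r.get_state();T=tool(s)
im=r.capture("wrist")[:,:,::-1].copy();cv2.imwrite("pics/w5.png",crop(im,0,0,512,384,1.5))
im=r.capture("scene")[:,:,::-1].copy();cv2.imwrite("pics/s5.png",crop(im,235,150,130,110,5))
E
```

```text
t 6.4 chan in deck [0.0482 0.0003 0.0077] rot [-0.21  0.12 -0.17] F [-0.1 -0.3 -1.4] w 0.0037
total d [ 0.0009  0.0029 -0.0047] w [0.0024 0.0011 0.0045] deg 0.3 | n 1 row [0.0009, 0.0029, -0.0047] [0.0024, 0.0011, 0.0045]
```

View pics/w5.png

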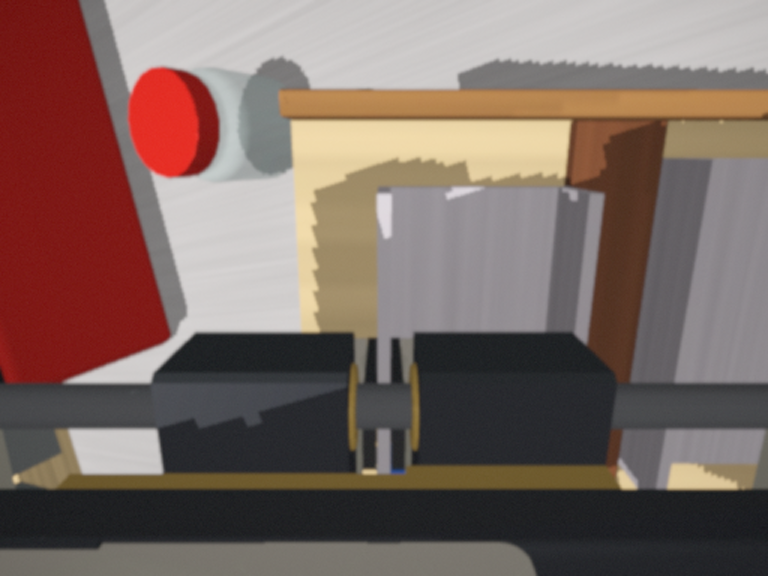

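View pics/s5.png

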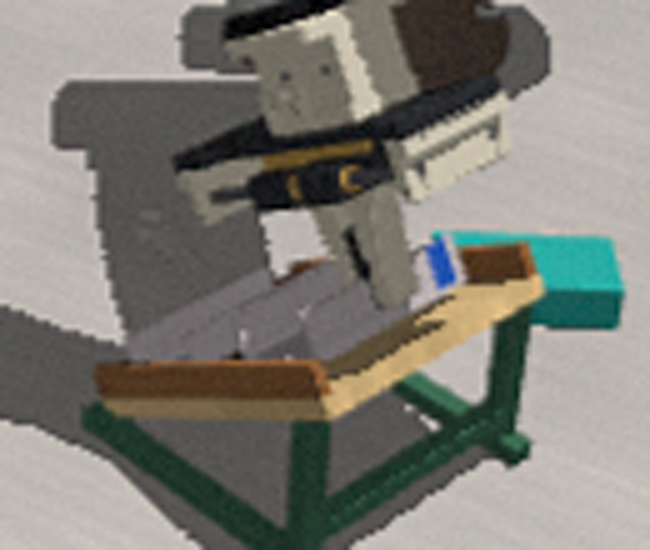

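Seen just above the bay: channel aligned beside the strip with its lower edge just upslope of it. I'll lower gently to contact.

Request:
{"name": "carry_out", "arguments": {"plan": [[0.0004, 0.0018, -0.002, 0, 0, 0], [0.0003, 0.0013, -0.002, 0, 0, 0], [0.0002, 0.001, -0.0017, 0, 0, 0], [0, 0, 0, 0, 0, 0]]}}

```text
time_s: 6.83
tcp_pos: [0.5069, 0.2898, 0.1266]
eef_rot: [-150.0, -0.3, -13.3]
contact_force: [0.3, 0.9, -1.9]
gripper_width: 0.0037
```

```bash
python3 -c "
from h import *
st()"
```

```text
t 6.8333 chan in deck [ 0.0504 -0.0007  0.0021] rot [-0.34  0.01 -0.09] F [ 0.3  0.9 -1.9] w 0.0037
```

Request:
{"name": "carry_out", "arguments": {"plan": [[0.0001, 0.0005, -0.0015, 0, 0, 0], [0.0, 0.0005, -0.0015, 0, 0, 0], [0, 0, -0.0015, 0, 0, 0], [0, 0, 0, 0, 0, 0]]}}

```text
time_s: 7.17
tcp_pos: [0.5073, 0.2903, 0.1263]
eef_rot: [-149.9, -0.4, -13.2]
contact_force: [0.1, 0.5, -1.1]
gripper_width: 0.0034
```

```bash
python3 -c "
from h import *
st()"
```

```text
t 7.1667 chan in deck [ 0.0508 -0.0011  0.0015] rot [-0.42 -0.14  0.14] F [ 0.1  0.5 -1.1] w 0.0034
```

Request:
{"name": "carry_out", "arguments": {"plan": [[0.0004, 0.0012, -0.0035, 0, 0, 0], [0, 0, -0.002, 0, 0, 0]]}}

```text
time_s: 7.33
tcp_pos: [0.5082, 0.291, 0.1253]
eef_rot: [-149.7, -0.6, -13.0]
contact_force: [-8.7, -3.9, 14.6]
gripper_width: 0.0039
```

```bash
python3 -c "
from h import *
st()"
```

```text
t 7.3333 chan in deck [ 0.0511 -0.0019  0.0002] rot [-0.51 -0.29  0.39] F [-8.7 -3.9 14.6] w 0.0039
```

Request:
{"name": "carry_out", "arguments": {"plan": [[-0.001, -0.0035, 0.0005, 0, 0, 0], [-0.0008, -0.003, -0.0017, 0, 0, 0], [0, 0, 0, 0, 0, 0]]}}

```text
time_s: 7.58
tcp_pos: [0.508, 0.2858, 0.1266]
eef_rot: [-149.4, -0.8, -13.1]
contact_force: [-0.8, 1.3, -1.4]
gripper_width: 0.0038
```

```bash
python3 -c "
from h import *
st()"
```

```text
t 7.5833 chan in deck [ 0.0473 -0.0029  0.0037] rot [-0.72 -0.58  0.44] F [-0.8  1.3 -1.4] w 0.0038
```

Request:
{"name": "carry_out", "arguments": {"plan": [[0.0004, 0.0025, -0.002, 0, 0, 0], [0.0002, 0.0012, -0.0025, 0, 0, 0], [0, 0, 0, 0, 0, 0]]}}

```text
time_s: 7.83
tcp_pos: [0.5088, 0.2884, 0.1242]
eef_rot: [-149.4, -1.0, -12.9]
contact_force: [-1.1, -0.8, -1.2]
gripper_width: 0.0036
```

```bash
python3 -c "
from h import *
st()"
```

```text
t 7.8333 chan in deck [ 0.0485 -0.0033  0.0002] rot [-0.75 -0.56  0.63] F [-1.1 -0.8 -1.2] w 0.0036
```

Seated at x≈0.0485 and z≈0. Now release to about 20 mm.

Request:
{"name": "carry_out", "arguments": {"plan": [[0, 0, 0, 0, 0, 0], [0, 0, 0, 0, 0, 0], [0, 0, 0, 0, 0, 0]], "fingers": 0.5}}

```text
time_s: 8.08
tcp_pos: [0.5089, 0.2882, 0.1231]
eef_rot: [-149.5, -1.0, -12.9]
contact_force: [0.5, 0.2, 0.3]
gripper_width: 0.0177
```

Request:
{"name": "carry_out", "arguments": {"plan": [[-0.001, -0.005, 0.009, 0, 0, 0], [-0.002, -0.01, 0.018, 0, 0, 0], [-0.003, -0.015, 0.026, 0, 0, 0], [-0.003, -0.015, 0.026, 0, 0, 0], [0, 0, 0, 0, 0, 0]]}}

```text
time_s: 8.5
tcp_pos: [0.4978, 0.2403, 0.2022]
eef_rot: [-149.9, -0.7, -12.8]
contact_force: [0.4, -0.2, -0.6]
gripper_width: 0.0221
```

Run:
```python
from h import *
st()
s=r.get_state();T=tool(s)
im=r.capture("wrist")[:,:,::-1].copy();wire(im,"wrist",deckT(DP),DS+box(15,79,-60,60,30),1,(0,0),T);cv2.imwrite("pics/w6.png",crop(im,0,0,512,384,1.5))
im=r.capture("scene")[:,:,::-1].copy();cv2.imwrite("pics/s6.png",crop(im,235,150,130,110,5))
```

```text
t 8.5 chan in deck [ 0.0447 -0.0034  0.0928] rot [-0.45 -0.06  0.55] F [ 0.4 -0.2 -0.6] w 0.0221
```

View pics/w6.png

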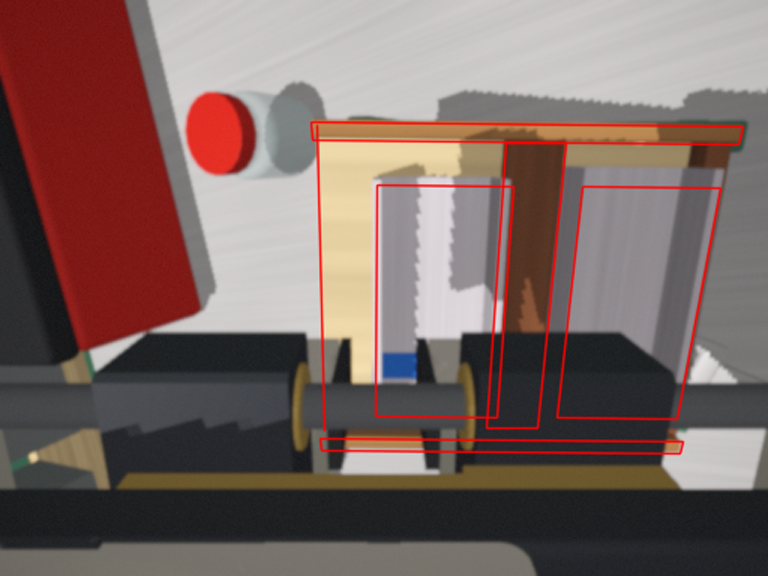

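View pics/s6.png

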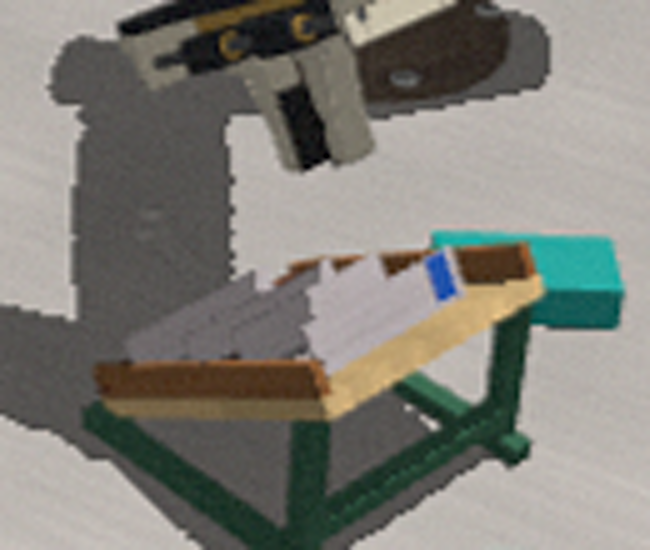

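Request:
{"name": "carry_out", "arguments": {"plan": [[-0.002, -0.038, 0, -0.05, 0.012, 0], [-0.002, -0.039, 0, -0.05, 0.012, 0], [-0.002, -0.039, 0, -0.05, 0.012, 0], [-0.002, -0.039, 0, -0.05, 0.012, 0], [-0.002, -0.039, 0, -0.05, 0.012, 0], [-0.002, -0.039, 0, -0.05, 0.012, 0], [-0.002, -0.039, 0, -0.05, 0.012, 0], [-0.002, -0.039, 0, -0.05, 0.012, 0], [-0.002, -0.039, 0, -0.05, 0.012, 0], [-0.003, -0.039, 0, -0.05, 0.012, 0], [-0.003, -0.039, 0, 0, 0, 0], [-0.003, -0.039, 0, 0, 0, 0]], "fingers": -0.9}}

```text
time_s: 9.6
tcp_pos: [0.4629, -0.238, 0.1898]
eef_rot: [179.0, 1.1, -12.3]
contact_force: [1.2, 0.6, 0.6]
gripper_width: 0.0828
```

Run:
```python
from h import *
s=r.get_state();T=tool(s);print(s["joints"].round(1),s["tcp_pos"],s["eef_rot"],s["gripper_width"])
im=r.capture("wrist")[:,:,::-1].copy();cv2.imwrite("pics/w7r.png",im);np.save("pics/w7T.npy",T)
wire(im,"wrist",Tm(.4587,-.2951,0,78),box(-32,32,-60,60,30),1,(0,0),T);cv2.imwrite("pics/w7.png",crop(im,0,0,512,384,1.5))
rows(down(.4587,-.2951,.12,78+180),s=s)
```

```text
[ -4.9   8.1 -21.6   1.  -61.5  82.1] [ 0.46292226 -0.23801439  0.18975649] [178.96102095   1.07641379 -12.34176269] 0.08280442573829642
total d [-0.0042 -0.0571 -0.0698] w [ 0.0138 -0.0222  0.0058] deg 1.5 | n 3 row [-0.0014, -0.019, -0.0233] [0.0046, -0.0074, 0.0019]
```

View pics/w7.png

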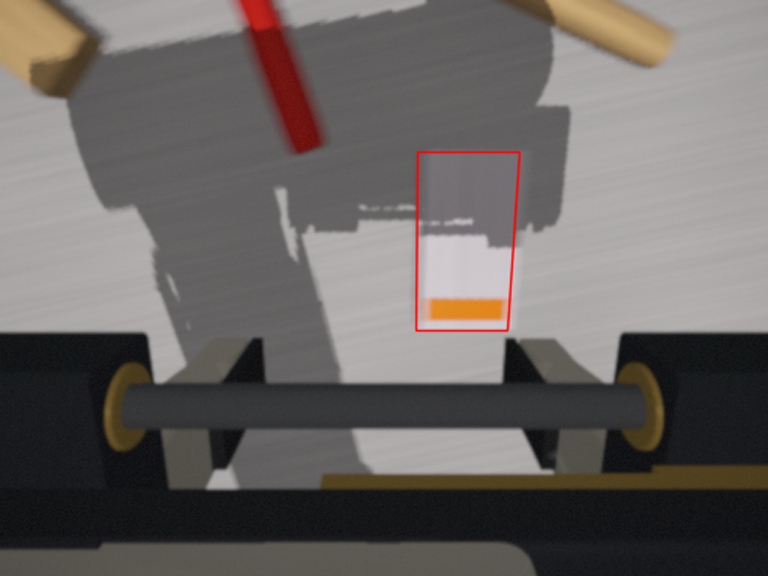

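Request:
{"name": "carry_out", "arguments": {"plan": [[-0.001, -0.02, -0.025, 0.006, -0.011, 0.003], [-0.001, -0.02, -0.025, 0.006, -0.011, 0.003], [-0.001, -0.014, -0.02, 0, 0, 0], [0, 0, 0, 0, 0, 0]]}}

```text
time_s: 9.98
tcp_pos: [0.4578, -0.302, 0.1136]
eef_rot: [179.9, 0.1, -12.4]
contact_force: [-1.3, -0.5, -0.4]
gripper_width: 0.083
```

Run:
```python
from h import *
s=r.get_state();T=tool(s);print(s["joints"].round(1),s["tcp_pos"],s["eef_rot"],s["gripper_width"])
im=r.capture("wrist")[:,:,::-1].copy();cv2.imwrite("pics/w8r.png",im);np.save("pics/w8T.npy",T)
wire(im,"wrist",Tm(.4587,-.2965,0,78),box(-32,32,-60,60,30),1,(0,0),T);cv2.imwrite("pics/w8.png",crop(im,0,0,512,384,1.5))
rows(down(.4587,-.2965,.06,78+180),s=s)
```

```text
[-12.9  14.7 -24.    0.1 -51.5  90.4] [ 0.45781036 -0.3020081   0.11363199] [ 1.79904499e+02  1.44782226e-01 -1.23958028e+01] 0.0829926951188074
total d [ 0.0009  0.0055 -0.0536] w [ 0.0011 -0.0028  0.0069] deg 0.4 | n 2 row [0.0004, 0.0028, -0.0268] [0.0005, -0.0014, 0.0035]
```

View pics/w8.png

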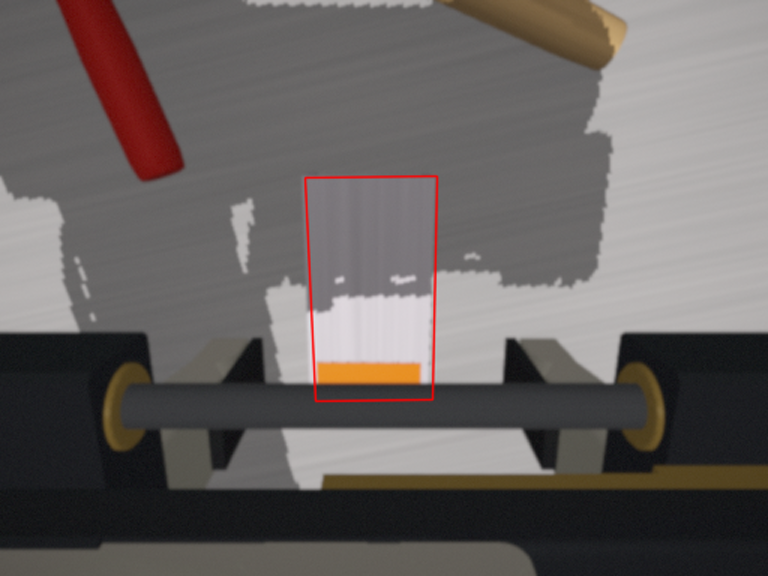

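Request:
{"name": "carry_out", "arguments": {"plan": [[0.0005, 0.003, -0.02, 0, -0.002, 0.005], [0.0005, 0.003, -0.025, 0, 0, 0.002], [0, 0, -0.025, 0, 0, 0], [0, 0, -0.02, 0, 0, 0], [0, 0, -0.005, 0, 0, 0], [0, 0, 0, 0, 0, 0]]}}

```text
time_s: 10.53
tcp_pos: [0.4636, -0.2929, 0.0202]
eef_rot: [179.8, -0.3, -11.8]
contact_force: [0.4, -0.4, 0.5]
gripper_width: 0.0833
```

Run:
```python
from h import *
rows(down(.4587,-.2965,.007,78+180))
```

```text
total d [-0.0049 -0.0036 -0.0132] w [ 0.0038  0.0039 -0.0038] deg 0.4 | n 1 row [-0.0049, -0.0036, -0.0132] [0.0038, 0.0039, -0.0038]
```

Request:
{"name": "carry_out", "arguments": {"plan": [[-0.004, -0.003, -0.006, 0.004, 0.004, -0.004], [-0.001, -0.001, -0.007, 0, 0, 0], [0, 0, 0, 0, 0, 0]]}}

```text
time_s: 10.78
tcp_pos: [0.4608, -0.2966, 0.0092]
eef_rot: [-180.0, -0.2, -11.9]
contact_force: [0.3, 1.1, -0.5]
gripper_width: 0.0833
```

Run:
```python
from h import *
rows(down(.4587,-.2965,.007,78+180))
```

```text
total d [-0.0021  0.0001 -0.0022] w [ 0.0005  0.0031 -0.0019] deg 0.2 | n 1 row [-0.0021, 0.0001, -0.0022] [0.0005, 0.0031, -0.0019]
```

Request:
{"name": "carry_out", "arguments": {"plan": [[-0.001, 0, -0.001, 0, 0, 0], [0, 0, 0, 0, 0, 0], [0, 0, 0, 0, 0, 0], [0, 0, 0, 0, 0, 0]], "fingers": 1, "force": 35}}

```text
time_s: 11.12
tcp_pos: [0.4611, -0.2972, 0.0104]
eef_rot: [180.0, -0.4, -11.9]
contact_force: [-0.8, -0.2, -2.3]
gripper_width: 0.0637
```

Run:
```python
from h import *
s=r.get_state();print(s["tcp_pos"],s["eef_rot"],s["gripper_width"],s["contact_force"])
im=r.capture("wrist")[:,:,::-1].copy();cv2.imwrite("pics/w9.png",im)
```

```text
[ 0.46107537 -0.2972473   0.01040002] [179.9935638   -0.40413942 -11.9150383 ] 0.06374036102713422 [-0.83539832 -0.16595165 -2.28241398]
```

View pics/w9.png

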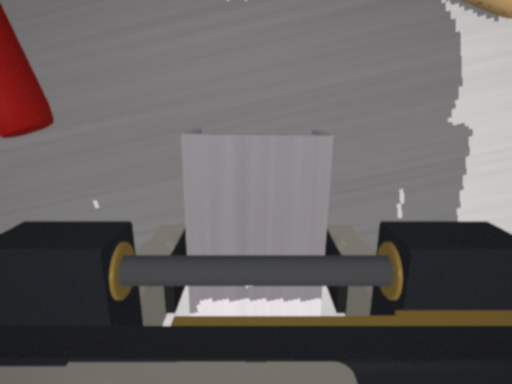

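Run:
```python
from h import *
T=tgt(-.0005,-.005,.07,tipz=.0104,xoff=0,yoff=.0025);print(T[:3,3]);rows(T)
```

```text
[0.49009529 0.18722454 0.14437844]
total d [0.0291 0.4845 0.134 ] w [ 0.5128 -0.1067 -0.0183] deg 30.0 | n 13 row [0.0022, 0.0373, 0.0103] [0.0394, -0.0082, -0.0014]
```

Request:
{"name": "carry_out", "arguments": {"plan": [[0, 0, 0.01, 0, 0, 0], [0, 0.005, 0.03, 0, 0, 0], [0, 0.015, 0.035, 0, 0, 0], [0, 0.025, 0.03, 0, 0, 0]]}}

```text
time_s: 11.5
tcp_pos: [0.455, -0.2524, 0.113]
eef_rot: [-180.0, 0.5, -12.2]
contact_force: [1.8, -0.3, -1.1]
gripper_width: 0.0639
```

Run:
```python
from h import *
s=r.get_state();print(s["tcp_pos"],s["gripper_width"],s["contact_force"])
T=tgt(-.0005,-.005,.07,tipz=.0104,xoff=0,yoff=.0025);rows(T,s=s)
```

```text
[ 0.45496947 -0.25240741  0.11303295] 0.06394574257521818 [ 1.79758917 -0.32626166 -1.1081519 ]
total d [0.0351 0.4396 0.0313] w [ 0.5089 -0.1228 -0.0176] deg 30.0 | n 12 row [0.0029, 0.0366, 0.0026] [0.0424, -0.0102, -0.0015]
```

Request:
{"name": "carry_out", "arguments": {"plan": [[0.003, 0.038, 0.015, 0.045, -0.011, 0], [0.003, 0.038, 0.015, 0.045, -0.011, 0], [0.003, 0.038, 0.01, 0.045, -0.011, 0], [0.003, 0.038, 0.008, 0.045, -0.011, 0], [0.003, 0.038, 0.005, 0.045, -0.011, 0], [0.003, 0.038, 0.005, 0.045, -0.011, 0], [0.003, 0.038, 0, 0.045, -0.011, 0], [0.003, 0.038, 0, 0.045, -0.011, 0], [0.003, 0.038, 0, 0.045, -0.011, 0], [0.003, 0.03, 0, 0.045, -0.011, -0.01], [0.003, 0.02, 0, 0.03, -0.007, -0.01], [0, 0, 0, 0, 0, 0]]}}

```text
time_s: 12.5
tcp_pos: [0.4868, 0.1613, 0.1947]
eef_rot: [-149.8, -1.3, -13.1]
contact_force: [-0.4, -1.0, -2.1]
gripper_width: 0.0635
```

```bash
cat >> h.py <<'E'
O=dict(tipz=.0104,xoff=0,yoff=.0025)
def sto(s=None):
    s=s or r.get_state();C=np.linalg.inv(deckT(DP))@tool(s)@heldT(**O);print("t",s["time_s"],"orange in deck",C[:3,3].round(4),"rot",np.degrees(Ro.from_matrix(C[:3,:3]).as_rotvec()).round(2),"F",s["contact_force"].round(1),"w",round(s["gripper_width"],4))
E
python3 - <<'E'
from h import *
s=r.get_state();print(s["joints"].round(1));sto(s);T=tool(s)
im=r.capture("wrist")[:,:,::-1].copy();wire(im,"wrist",deckT(DP),DS,1,(0,0),T);wire(im,"wrist",deckT(DP),box(15,79,-64,56,30),1,(0,0),T,(255,0,0));wire(im,"wrist",T@heldT(**O),box(-32,32,-60,60,30),1,(0,0),T,(0,255,0));cv2.imwrite("pics/w10.png",crop(im,0,0,512,384,1.5))
im=r.capture("scene")[:,:,::-1].copy();cv2.imwrite("pics/s10.png",crop(im,235,150,130,110,5))
rows(tgt(-.0005,-.005,.05,**O),s=s)
E
```

```text
[ 19.    2.1 -21.7 -31.6 -52.6  74.7]
t 12.5 orange in deck [ 0.0022 -0.0078  0.1265] rot [-1.11 -0.21  0.59] F [-0.4 -1.  -2.1] w 0.0635
total d [ 0.0056  0.0356 -0.0677] w [0.0014 0.0222 0.0007] deg 1.3 | n 2 row [0.0028, 0.0178, -0.0338] [0.0007, 0.0111, 0.0003]
```

View pics/w10.png

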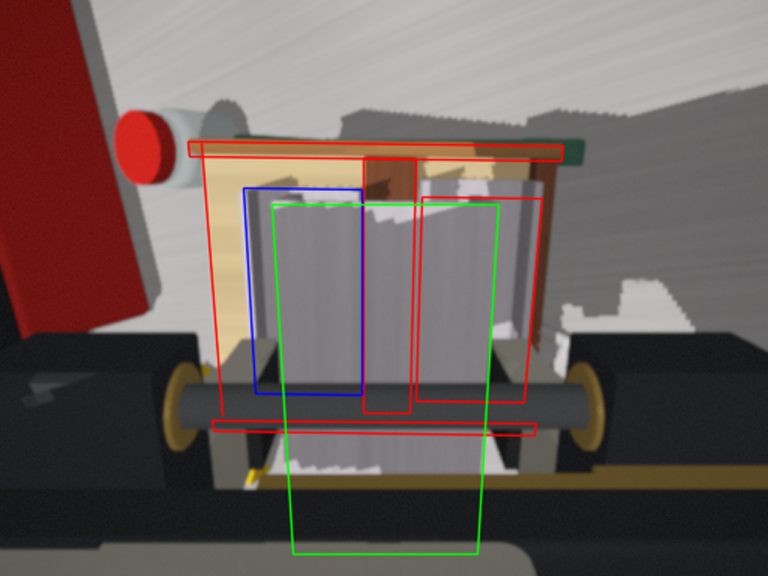

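View pics/s10.png

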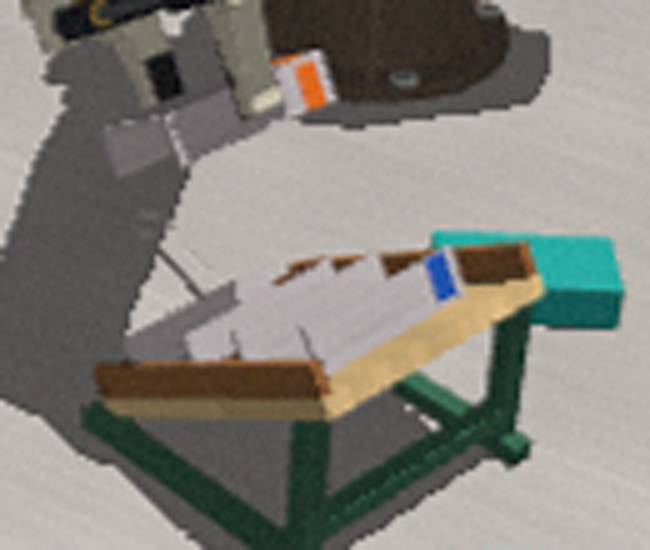

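Request:
{"name": "carry_out", "arguments": {"plan": [[0.001, 0.01, -0.02, 0, 0.011, 0], [0.001, 0.01, -0.022, 0, 0.009, 0], [0.001, 0.008, -0.015, 0, 0, 0], [0, 0, 0, 0, 0, 0]]}}

```text
time_s: 12.93
tcp_pos: [0.4907, 0.1848, 0.1394]
eef_rot: [-150.3, -0.5, -13.1]
contact_force: [-1.0, -0.1, -1.9]
gripper_width: 0.0636
```

Run:
```python
from h import *
s=r.get_state();sto(s);rows(tgt(-.0005,-.005,.02,**O),s=s)
```

```text
t 12.9333 orange in deck [-0.005  -0.0063  0.0668] rot [-0.41  0.3   0.29] F [-1.  -0.1 -1.9] w 0.0636
total d [ 0.005   0.0268 -0.0383] w [ 0.007   0.0073 -0.0008] deg 0.6 | n 2 row [0.0025, 0.0134, -0.0192] [0.0035, 0.0036, -0.0004]
```

Request:
{"name": "carry_out", "arguments": {"plan": [[0.0015, 0.008, -0.009, 0.004, 0.004, 0], [0.0015, 0.008, -0.009, 0.002, 0.003, 0], [0, 0, 0, 0, 0, 0]]}}

```text
time_s: 13.18
tcp_pos: [0.4946, 0.2002, 0.1213]
eef_rot: [-150.1, -0.1, -13.1]
contact_force: [1.2, 0.5, -2.4]
gripper_width: 0.0637
```

Run:
```python
from h import *
s=r.get_state();sto(s);rows(tgt(-.0005,-.005,.02,**O),s=s);T=tool(s)
im=r.capture("wrist")[:,:,::-1].copy();cv2.imwrite("pics/w11.png",crop(im,0,0,512,384,1.5))
im=r.capture("scene")[:,:,::-1].copy();cv2.imwrite("pics/s11.png",crop(im,235,150,130,110,5))
```

```text
t 13.1833 orange in deck [-0.0003 -0.0064  0.0432] rot [-0.04  0.08  0.05] F [ 1.2  0.5 -2.4] w 0.0637
total d [ 0.0012  0.0114 -0.0202] w [ 0.0017  0.0006 -0.0004] deg 0.1 | n 1 row [0.0012, 0.0114, -0.0202] [0.0017, 0.0006, -0.0004]
```

View pics/w11.png

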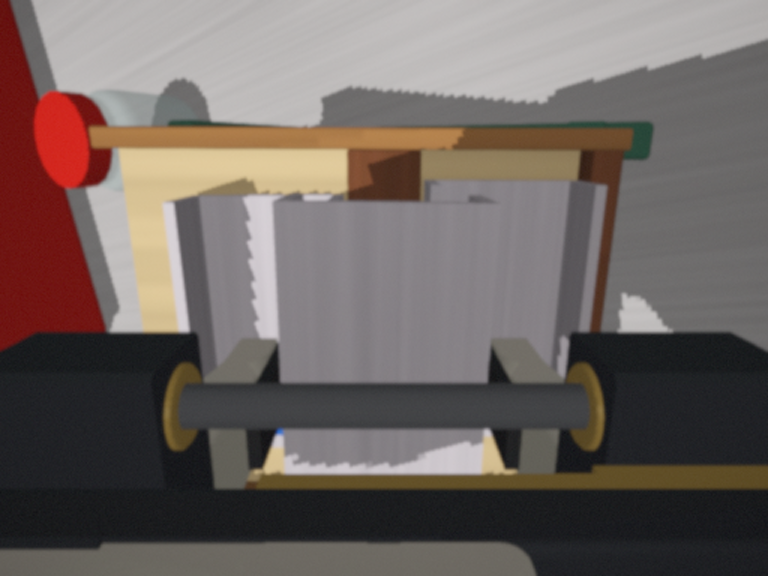

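View pics/s11.png

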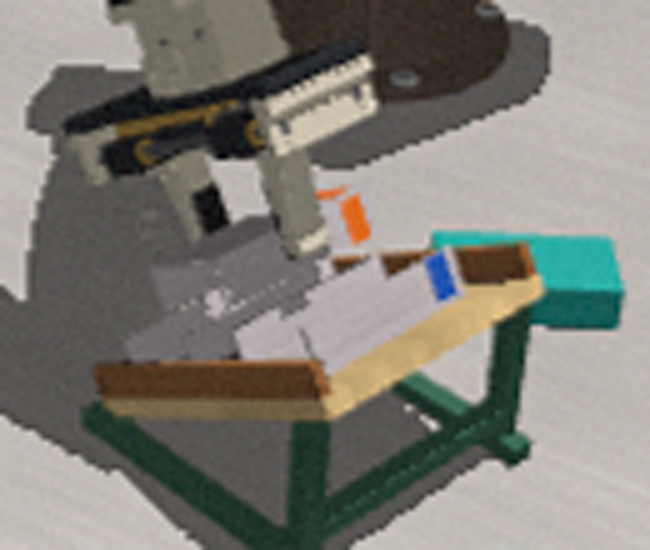

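The orange channel is centred over the pair, 13 mm above the flange tops. I'll lower it along the normal.

Request:
{"name": "carry_out", "arguments": {"plan": [[0.0008, 0.004, -0.007, 0, 0, 0], [0.0008, 0.004, -0.007, 0, 0, 0], [0.0006, 0.0025, -0.005, 0, 0, 0], [0, 0, 0, 0, 0, 0]]}}

```text
time_s: 13.62
tcp_pos: [0.4983, 0.2107, 0.1037]
eef_rot: [-150.0, -0.3, -13.1]
contact_force: [0.4, -0.5, -2.0]
gripper_width: 0.0633
```

Run:
```python
from h import *
s=r.get_state();sto(s);rows(tgt(-.0005,-.005,.008,**O),s=s)
```

```text
t 13.6167 orange in deck [ 0.0006 -0.0078  0.0224] rot [-0.27 -0.02  0.19] F [ 0.4 -0.5 -2. ] w 0.0633
total d [-0.0012  0.0067 -0.013 ] w [ 0.001   0.0058 -0.0005] deg 0.3 | n 1 row [-0.0012, 0.0067, -0.013] [0.001, 0.0058, -0.0005]
```

Request:
{"name": "carry_out", "arguments": {"plan": [[-0.0003, 0.002, -0.005, 0, 0.003, 0], [-0.0003, 0.002, -0.005, 0, 0.003, 0], [0.0002, 0.001, -0.003, 0, 0, 0], [0, 0, 0, 0, 0, 0]]}}

```text
time_s: 13.95
tcp_pos: [0.4978, 0.2164, 0.0892]
eef_rot: [-150.1, 0.0, -13.0]
contact_force: [-0.8, -0.1, -1.7]
gripper_width: 0.0637
```

Run:
```python
from h import *
s=r.get_state();sto(s);rows(tgt(-.0005,-.005,.003,**O),s=s)
```

```text
t 13.95 orange in deck [-0.002  -0.0059  0.0071] rot [0.07 0.08 0.03] F [-0.8 -0.1 -1.7] w 0.0637
total d [-0.0001  0.0035 -0.0028] w [ 0.0012 -0.0011 -0.001 ] deg 0.1 | n 1 row [-0.0001, 0.0035, -0.0028] [0.0012, -0.0011, -0.001]
```

Request:
{"name": "carry_out", "arguments": {"plan": [[0.0002, 0.002, -0.002, 0, 0, 0], [0.0002, 0.0015, -0.002, 0, 0, 0], [0, 0, 0, 0, 0, 0]]}}

```text
time_s: 14.2
tcp_pos: [0.4984, 0.2184, 0.0873]
eef_rot: [-150.1, -0.1, -12.9]
contact_force: [0.5, 0.8, -1.9]
gripper_width: 0.0635
```

Run:
```python
from h import *
s=r.get_state();sto(s)
im=r.capture("wrist")[:,:,::-1].copy();cv2.imwrite("pics/w12.png",crop(im,0,0,512,384,1.5))
im=r.capture("scene")[:,:,::-1].copy();cv2.imwrite("pics/s12.png",crop(im,235,150,130,110,5))
```

```text
t 14.2 orange in deck [-0.0011 -0.0061  0.0044] rot [0.04 0.12 0.19] F [ 0.5  0.8 -1.9] w 0.0635
```

View pics/w12.png

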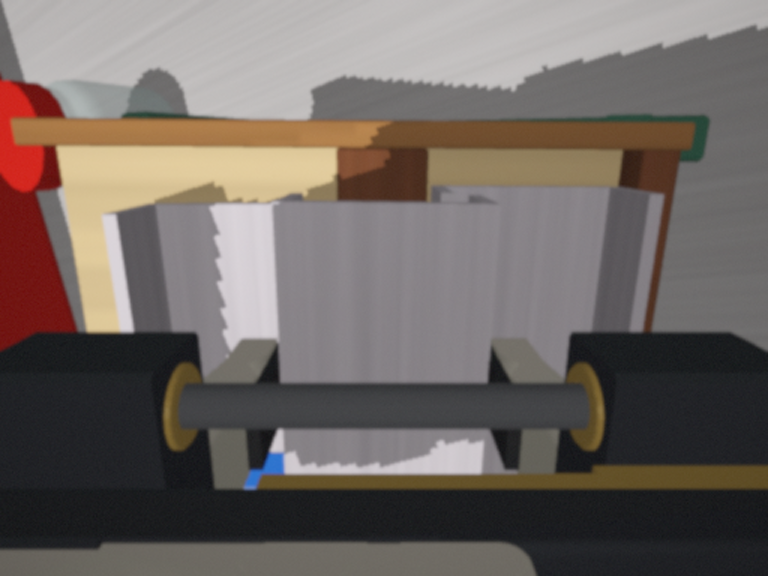

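View pics/s12.png

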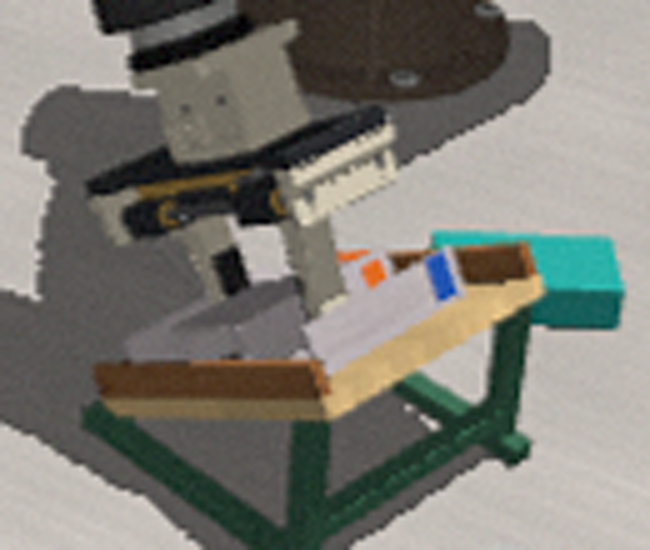

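Request:
{"name": "carry_out", "arguments": {"plan": [[0.0002, 0.001, -0.002, 0, 0, 0], [0.0002, 0.001, -0.0025, 0, 0, 0]]}}

```text
time_s: 14.47
tcp_pos: [0.4987, 0.2191, 0.0866]
eef_rot: [-150.1, -0.2, -12.7]
contact_force: [-17.5, -22.0, 43.9]
gripper_width: 0.0638
```

Run:
```python
from h import *
sto()
```

```text
t 14.4667 orange in deck [-0.0009 -0.0061  0.0035] rot [0.03 0.07 0.39] F [-17.5 -22.   43.9] w 0.0638
```

Firm contact at full depth. I'll ease off and release.

Request:
{"name": "carry_out", "arguments": {"plan": [[-0.0001, -0.0005, 0.001, 0, 0, 0], [0, 0, 0, 0, 0, 0]]}}

```text
time_s: 14.63
tcp_pos: [0.499, 0.2182, 0.0892]
eef_rot: [-150.0, -0.3, -12.8]
contact_force: [0.2, -0.7, -0.9]
gripper_width: 0.0639
```

Request:
{"name": "carry_out", "arguments": {"plan": [[0, 0, 0, 0, 0, 0], [0, 0, 0, 0, 0, 0], [0, 0, 0, 0, 0, 0]], "fingers": -0.7}}

```text
time_s: 14.88
tcp_pos: [0.4995, 0.219, 0.0891]
eef_rot: [-149.9, -0.3, -12.8]
contact_force: [0.4, -0.2, -0.4]
gripper_width: 0.0738
```

Run:
```python
from h import *
sto()
```

```text
t 14.8833 orange in deck [ 0.0005 -0.007   0.0056] rot [-0.13 -0.06  0.43] F [ 0.4 -0.2 -0.4] w 0.0738
```

Request:
{"name": "carry_out", "arguments": {"plan": [[-0.001, -0.005, 0.009, 0, 0, 0], [-0.001, -0.006, 0.011, 0, 0, 0], [-0.002, -0.01, 0.018, 0, 0, 0], [-0.003, -0.015, 0.026, 0, 0, 0], [-0.003, -0.015, 0.026, 0, 0, 0], [0, -0.035, 0.02, 0, 0, 0], [0, -0.038, 0, 0, 0, 0], [0, -0.038, 0, 0, 0, 0], [0, -0.038, 0, 0, 0, 0], [0, -0.038, 0, 0, 0, 0], [0, -0.038, 0, 0, 0, 0], [0, 0, 0, 0, 0, 0]]}}

```text
time_s: 15.88
tcp_pos: [0.485, -0.0732, 0.2164]
eef_rot: [-150.3, -1.1, -12.4]
contact_force: [0.7, 0.0, -0.4]
gripper_width: 0.0747
```

Run:
```python
from h import *
s=r.get_state();print(s["time_s"],s["tcp_pos"],s["contact_force"])
D=deckT(DP)
for n,o,k,w in(("top",(145,140),5,(110,110)),("scene",(235,170),6,(120,90))):
    im=r.capture(n)[:,:,::-1].copy();a=crop(im,*o,*w,k);b=a.copy()
    S=box(-81,-17,-68,52,30);B=box(15,79,-64,56,30);G=box(-32,32,-66,54,34)
    wire(b,n,D,S,k,o);wire(b,n,D,B,k,o,col=(255,0,0));wire(b,n,D,G,k,o,col=(0,255,0))
    cv2.imwrite(f"pics/f_{n}.png",b);cv2.imwrite(f"pics/g_{n}.png",a)
```

```text
15.8833 [ 0.48502455 -0.07320785  0.21643553] [ 0.67897909  0.0311088  -0.44129364]
```

View pics/f_top.png

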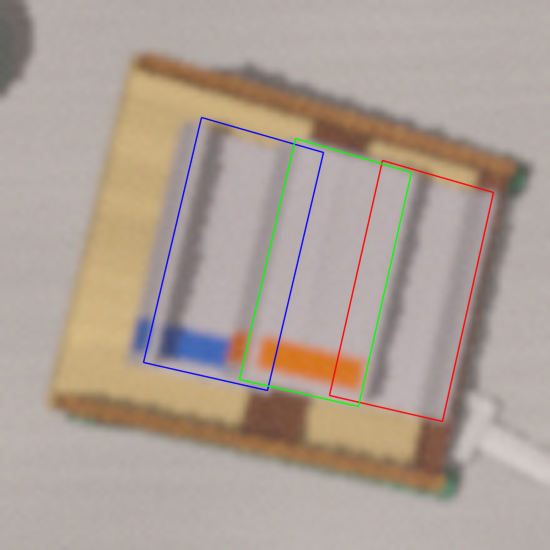

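View pics/g_scene.png

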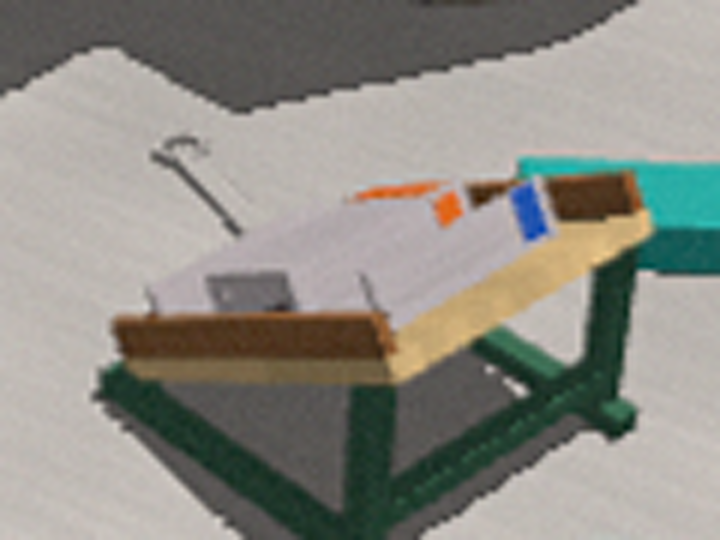

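View pics/f_scene.png

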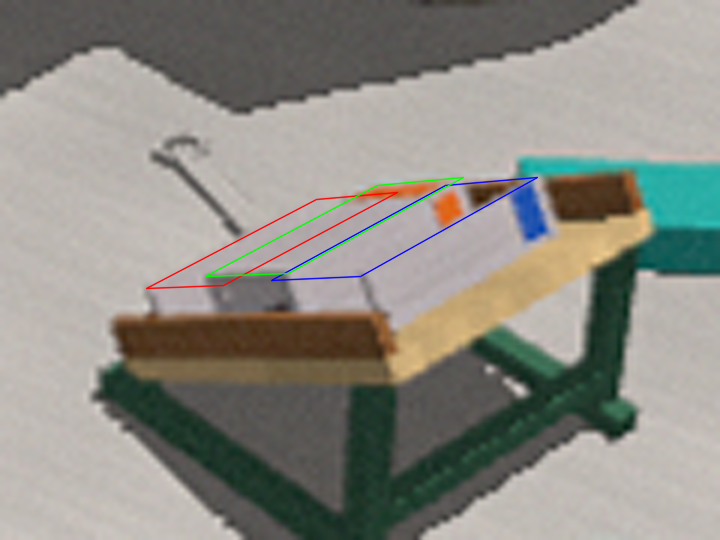

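The overlay fits: blue is against the strip, orange spans both troughs at full depth, and the plain one is unmoved. One stillness check, then I'll hand in.

Run:
```python
from h import *
a=r.capture("scene").astype(int);b=None
for i in range(4): b=r.capture("scene").astype(int)
d=abs(a-b).max(2)[170:260,235:355];print("diff mean/max",d.mean(),d.max())
t0=cv2.imread("pics/top0.png").astype(int)[:,:,::-1];t=r.capture("top").astype(int)
print("top diff bystanders jar/tape/offcut/hammer/driver", [abs(t-t0)[y0:y1,x0:x1].mean().round(2) for x0,y0,x1,y1 in((115,130,150,165),(250,105,280,140),(280,100,330,160),(375,105,460,175),(355,105,378,180))])
print(r.close_job())
```

```text
diff mean/max 3.546759259259259 88
top diff bystanders jar/tape/offcut/hammer/driver [np.float64(19.7), np.float64(21.67), np.float64(23.48), np.float64(65.91), np.float64(70.63)]
the job is handed in; nothing more can be done
None
```

I stacked both channels in the cradle and handed the job in at about 16 s of the 58 s allowed; no verdict was reported.

- **Blue-taped channel:** I gripped it by one flange, lowered it parallel to the deck, and held it until it touched. By the tool pose it was at deck x ≈ 48 mm, y ≈ −3 mm, z ≈ 0 on release. A picture afterwards showed it against the strip.
- **Orange-taped channel:** I gripped it across the flanges and lowered it into both troughs. It met firm contact at deck x ≈ −1 mm, y ≈ −6 mm, z ≈ 3.5 mm, which is full depth. The wrist force at that point was about 52 N. I then eased off, released and backed the arm clear.
- **Final pictures:** the outlines I drew for all three seated channels matched the top and scene views to about 1–2 px. The plain channel showed no visible shift, and the wrench was where it had been.

**Checks that did not settle anything:**
- **Stillness:** the scene difference over the cradle averaged 3.5 grey levels with a peak of 88. I did not find the cause; it could be noise or shadow from the settling arm, so it does not prove the channels were still.
- **Bystanders:** the top-view differences were 20–71 levels. The arm's shadow and the brightness had changed between the two pictures, so these cannot show whether anything moved. The arm's path stayed well above the bystanders, and I saw no contact with them. I did not measure where they ended up.

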